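Gauge the nozzle blocks of the flow bench

TASK

Prise up the lid of the instrument case by putting the thin blade into the slot under its front edge, open it right up and leave it open, and lay the blade back flat on the bench. Take the plug gauge from the case and try it in the bore of every grey nozzle block, working from the shortest block to the longest and pushing the pin straight in as far as it will go; then put the gauge back in its socket in the case. Blocks that let the pin in right up to its collar end lying flat on the floor of the long shallow tray, the others go in the short deep bin; knock over neither the beaker nor the bottle.

Things in the scene. Friction and masses are not known exactly. Their poses are not given: they have to be found in the camera images.
- case: fixed case, open box 170 (x) x 160 x 90 mm high, walls and floor 6 mm; origin: centre of its underside. Front is its -x side (facing to the robot's right), hinge on +x. A flange sticks out 16 mm from the front wall, its top 78 mm above the bench; the shut lid overhangs it as far, underside at 90 mm: a slot 12 mm high, 16 mm deep, 150 mm wide, too low for fingers, right for the blade
- lid (a joint): angle of the case's hinged lid, rad: 0 shut, 1.75 fully open (leaning back past upright). Plate 186 x 160 x 8 mm, 0.2 kg, about 2.5 N at the front edge to lift it; the hinge is stiff enough that it stays at any angle
- case_hinge (a point): point on the hinge line of the lid, in the middle, 90 mm above the bench (the line runs along the case's y axis)
- lid_edge (a point): middle of the lid's front edge, on its underside; 186 mm from the hinge line
- socket (a point): centre of the mouth of the upright round socket in the middle of the case, 37 mm above the bench; bore 22 mm, 31 mm deep
- gauge: steel plug gauge, 76 mm tall, 0.2 kg, upright in the socket. Origin: centre of the pin's tip, z up to the grip. Pin 18 mm diameter, 30 mm long (first 3.5 mm narrowed to 13.6), collar 34 mm across (z 30 to 34), square grip 22 x 22 mm (z 34 to 76), faces along its x and y. In the socket the collar rests on the mouth, tip 7 mm above the bench
- blade: prying blade lying flat on the bench, 190 mm long, 0.16 kg. Origin: underside of the handle's middle. Wooden handle 90 (x -45 to 45) x 26 wide x 30 mm high; steel blade 32 wide, 3 mm thick, runs along +x from the handle to x = 145, its mid-thickness 15 mm above the handle's underside. Centre of mass near x = 20
- blade_tip (a point): middle of the blade's front end, at mid-thickness
- tray: fixed long shallow aluminium tray for the good blocks, 306 (its x) x 130 (its y) x 22 mm high, walls and floor 5 mm; origin: centre of its underside
- bin: fixed short deep white bin for the rejected blocks, 190 (its x) x 140 (its y) x 60 mm high, walls and floor 5 mm; origin: centre of its underside
- beaker: glass beaker 90 mm tall, 70 mm across, not part of the job; origin: underside
- wash_bottle: white bottle 160 mm tall, 60 mm across, not part of the job; origin: underside
- block_60a: grey plastic nozzle block 60 (its x) x 42 (its y) x 40 mm high, about 0.14 kg, lying flat with a vertical 20 mm bore in the middle; origin: centre of its underside. Only one of the two 60 mm blocks is present; it may be good (pin goes in 30 mm, to its collar) or bad (bore narrows 10 mm down and stops the pin)
- block_60b: grey plastic nozzle block 60 (its x) x 42 (its y) x 40 mm high, about 0.14 kg, lying flat with a vertical 20 mm bore in the middle; origin: centre of its underside. Only one of the two 60 mm blocks is present; it may be good (pin goes in 30 mm, to its collar) or bad (bore narrows 10 mm down and stops the pin)
- block_75: grey plastic nozzle block 75 (its x) x 42 (its y) x 40 mm high, about 0.18 kg, lying flat with a vertical 20 mm bore in the middle; origin: centre of its underside. May be absent; it may be good (pin goes in 30 mm, to its collar) or bad (bore narrows 10 mm down and stops the pin)
- block_90a: grey plastic nozzle block 90 (its x) x 42 (its y) x 40 mm high, about 0.21 kg, lying flat with a vertical 20 mm bore in the middle; origin: centre of its underside. Only one of the two 90 mm blocks is present; it may be good (pin goes in 30 mm, to its collar) or bad (bore narrows 10 mm down and stops the pin)
- block_90b: grey plastic nozzle block 90 (its x) x 42 (its y) x 40 mm high, about 0.21 kg, lying flat with a vertical 20 mm bore in the middle; origin: centre of its underside. Only one of the two 90 mm blocks is present; it may be good (pin goes in 30 mm, to its collar) or bad (bore narrows 10 mm down and stops the pin)
- block_105: grey plastic nozzle block 105 (its x) x 42 (its y) x 40 mm high, about 0.25 kg, lying flat with a vertical 20 mm bore in the middle; origin: centre of its underside. May be absent; it may be good (pin goes in 30 mm, to its collar) or bad (bore narrows 10 mm down and stops the pin)
There are look-alikes about, which are no part of the job. What is shaped like the bin but purple is not meant.

How it is judged (in metres and radians):
On the way, in this order (a step that is already met when the one before it is completed fails the run):
1. the lid is lifted a little (0.12 rad) by the blade (value of joint lid above 0.12 rad and contact force between blade and lid above 0.2 N), for 0.1 s.
2. the lid stands open (past 1.3 rad) (value of joint lid above 1.3 rad), for 0.2 s.
3. the 60 mm block has been gauged: pin in its bore as far as it goes (home to the collar within 4 mm if good, down to the narrowing within 3 mm if bad) (((z of gauge in the frame of block_60a between -0.005 and 0.014 m and horizontal distance between gauge and block_60a below 0.005 m and angle between the z axis of gauge and the z axis of block_60a, either way round below 0.15 rad) or (z of gauge in the frame of block_60b between -0.005 and 0.033 m and horizontal distance between gauge and block_60b below 0.005 m and angle between the z axis of gauge and the z axis of block_60b, either way round below 0.15 rad))), for 0.15 s.
4. the 75 mm block has been gauged: pin in its bore as far as it goes (home to the collar within 4 mm if good, down to the narrowing within 3 mm if bad) ((z of gauge in the frame of block_75 between -0.005 and 0.033 m and horizontal distance between gauge and block_75 below 0.005 m and angle between the z axis of gauge and the z axis of block_75, either way round below 0.15 rad)), for 0.15 s.
5. the 90 mm block has been gauged: pin in its bore as far as it goes (home to the collar within 4 mm if good, down to the narrowing within 3 mm if bad) (((z of gauge in the frame of block_90a between -0.005 and 0.033 m and horizontal distance between gauge and block_90a below 0.005 m and angle between the z axis of gauge and the z axis of block_90a, either way round below 0.15 rad) or (z of gauge in the frame of block_90b between -0.005 and 0.014 m and horizontal distance between gauge and block_90b below 0.005 m and angle between the z axis of gauge and the z axis of block_90b, either way round below 0.15 rad))), for 0.15 s.
6. the 105 mm block has been gauged: pin in its bore as far as it goes (home to the collar within 4 mm if good, down to the narrowing within 3 mm if bad) ((z of gauge in the frame of block_105 between -0.005 and 0.014 m and horizontal distance between gauge and block_105 below 0.005 m and angle between the z axis of gauge and the z axis of block_105, either way round below 0.15 rad)), for 0.15 s.
At the end, for the whole second after the job is handed in: The gauge stands in its socket (within 6 mm, upright), the lid is open past 1.2 rad, the blade lies flat on the bench, every good block lies flat on the floor of the tray (its underside within 12 mm of the bench, tilt under 0.1 rad), every bad block is inside the bin, and all are at rest (z of gauge in the frame of case between 0.002 and 0.012 m and horizontal distance between gauge and socket below 0.006 m and angle between gauge's own z axis and vertical below 0.12 rad and linear speed of each of gauge, blade, block_60a, block_60b, block_75, block_90a, block_90b, block_105 below 0.02 m/s and height (world z) of blade below 0.01 m and height (world z) of blade_tip below 0.035 m and value of joint lid above 1.2 rad and x of block_60a in the frame of tray between -0.135 and 0.135 m and y of block_60a in the frame of tray between -0.06 and 0.06 m and z of block_60a in the frame of tray between 0 and 0.012 m and angle between each of block_60a, block_90b, block_105's own z axis and vertical below 0.1 rad and x of block_60b in the frame of bin between -0.09 and 0.09 m and y of block_60b in the frame of bin between -0.065 and 0.065 m and z of block_60b in the frame of bin between 0 and 0.1 m and x of block_75 in the frame of bin between -0.09 and 0.09 m and y of block_75 in the frame of bin between -0.065 and 0.065 m and z of block_75 in the frame of bin between 0 and 0.1 m and x of block_90a in the frame of bin between -0.09 and 0.09 m and y of block_90a in the frame of bin between -0.065 and 0.065 m and z of block_90a in the frame of bin between 0 and 0.1 m and x of block_90b in the frame of tray between -0.135 and 0.135 m and y of block_90b in the frame of tray between -0.06 and 0.06 m and z of block_90b in the frame of tray between 0 and 0.012 m and x of block_105 in the frame of tray between -0.135 and 0.135 m and y of block_105 in the frame of tray between -0.06 and 0.06 m and z of block_105 in the frame of tray between 0 and 0.012 m); the robot touches nothing.
It fails at once if the beaker is knocked over (angle between beaker's own z axis and vertical above 0.7 rad).
It fails at once if the bottle is knocked over (angle between wash_bottle's own z axis and vertical above 0.7 rad).
Of block_60a, block_60b only 1 to 1 are there at a start; the rules pass over those that are not, and their reading is None.
Of block_90a, block_90b only 1 to 1 are there at a start; the rules pass over those that are not, and their reading is None.
Of block_75, block_105 only 1 to 2 are there at a start; the rules pass over those that are not, and their reading is None.
At some moment in a run one of block_60a, block_60b, block_75, block_90a, block_90b, block_105 may be knocked a few centimetres aside while the robot is not near it.
It also fails if it takes over 210 s, if anything falls off the work surface, if the arm or the gripper's body presses on something with over 40 N, if the wrist force passes 120 N, or if a joint passes its speed limit or range.

ROBOT

A 7-joint arm with a two-finger parallel gripper is mounted at the origin on the work surface. World frame = base frame: x ahead of the robot, y to its left, z up, the work surface at z = 0. Lengths are in m, angles in degrees, forces in N, time in s.
With the tool pointing down it reaches from about 0.35 to 0.9 m from the base axis. Payload 8.1 kg.
Tool frame: the origin (TCP) lies at the very end of the fingers, on their centre line; the grasp point (between the pads) lies 19 mm behind it; z points along the fingers, y is the line along which they close (so a half turn about z gives the same grasp; the last joint's range is limited). The gripper opens to 85 mm and grips with 20 to 120 N. Pads are 22 mm wide; open, the fingers measure 114 mm over their backs; the gripper's body (76 mm by 85 mm) begins 54 mm behind the grasp point. The pads swing forward as they close: fully open they stand 13 mm farther back than shut.
Start: joints at [58.465, 24.895, 1.432, 90.138, -0.665, 64.973, -4.303], TCP at [0.271, -0.563, 0.208] pointing down, gripper open.
Joint ranges: [-149.89, 149.89], [-25.12, 119.58], [-72.63, 75.52], [4.76, 147.25], [-75.54, 255.54], [6.69, 114.76], [-157.13, 157.13]. Speed limits (degrees/s): [127.2, 127.2, 172.46, 172.46, 180, 180, 180].

INTERFACE

Orientations are given as [roll, pitch, yaw] about the fixed x, y, z axes, in that order (R = Rz(yaw) Ry(pitch) Rx(roll)).
In Python, from bench import get_obs, get_image, hand_in gives the robot as it stands. The module is installed in compiled form; this text tells all that it offers.
- The arm moves only by the tool play_rows, never from a script. Its argument "motion" is a list of rows, each a list of 3 entries, a list of its own where there are three numbers: the opening, from -1 (shut) to 1 (fully open), then the shift along the tool's x, y, z in mm, then the turn about the tool's z in rad. In form: [[hand, [dx, dy, dz], spin], ...]. A call has 1 to 5 rows; each row is the pose to reach, as a shift and turn from the pose commanded when the call began, along the tool's axes at that moment; what a row does not reach only later rows make up. A row lasts 1/8 s, in which the tool goes at most 62.5 mm and 10.7 degrees, less where a joint would pass 70% of its speed; a pose out of reach is approached as far as the arm can. A call with a gripper value outside its range is refused whole. The fingers move at their own pace and stop on an object; "newtons" is the grip in N (left out, the last holds). Time passes only in rows, so rows that repeat a pose let the fingers close. It gives the time, the measured TCP pose, the force, the opening and the grip force at its end, in the units of the state.
- get_obs(): the state, without advancing time (a new reading comes with each control period).
- get_image(name): name is "side" or "top" or "wrist"; returns a dict with "color" (400x640x3 uint8, red, green, blue), "depth" (400x640 float32, m along the optical axis (not along the pixel's ray), 0 where there is no reading), "mtx" (3x3 intrinsics, pixels), "R" (3x3) and "t" (3): a world point X has camera coordinates R X + t; the wrist camera has in their place "tool_from_camera" (4x4, takes a point from camera to tool coordinates, whose origin is the TCP and whose axes are the flange's). Camera axes: x right, y down, z forward; pixel columns grow to the right and rows downward; lengths in m; the calibration is good to about 2 mm. A picture is of the moment at which its call begins: read the wrist's pose just before it.
- hand_in(): hands the job in; it is judged then, once.
The state is a dict: "time_s": time; "qpos": joint angles; "joint_velocities": joint speeds; "joint_efforts": joint torques, N m; "eef_pos": TCP position; "orientation": TCP orientation; "ft_force": force on the tool from outside, world axes, zero at the start; "torque": the same for the moment, N m; "finger_gap": finger opening in m; "grasp_force": force on a finger pad.
Only numpy, scipy, OpenCV 4.12 (cv2) and the standard library are available. Lean on these libraries where they do the work, as an engineer would, in place of code of your own. Each camera call takes 0.05 s, during which the arm holds its last target. There are 200 camera calls.

## Working session

There is one attempt and no reset: what is moved stays moved. The work goes in short steps, Python scripts to look and compute and a tool call to move; the robot and the scene stay as the last step left them, time stands still between calls to the robot, and variables do not carry over. Pictures are saved under pics/ and viewed, at most 14 in all, crops included, and the job is handed in when it is done.

Besides the shell and the picture viewer there is one more tool, called after ">>>" by a JSON object that holds its "fn" and its "kwargs". play_rows: Moves the arm, as the interface text tells. Its arguments: {"type":"object","properties":{"motion":{"type":"array"},"newtons":{"type":"number"}},"required":["motion"]}

```bash
mkdir -p pics; cat > h.py <<'E'
import numpy as np, cv2
from bench import get_obs, get_image
from scipy.spatial.transform import Rotation as Ro
def snap(n, f=None):
    o=get_obs(); im=get_image(n)
    if n=='wrist':
        T=im['tool_from_camera']; Rt=Ro.from_euler('xyz',o['orientation'],degrees=True).as_matrix()
        Rwc=Rt@T[:3,:3]; c=Rt@T[:3,3]+np.array(o['eef_pos'])
        im['R']=Rwc.T; im['t']=-Rwc.T@c
    if f: cv2.imwrite('pics/'+f,im['color'][:,:,::-1])
    return im
def ray(im,u,v,z):
    """pixel -> world point on plane z"""
    d=im['R'].T@np.linalg.inv(im['mtx'])@np.array([u,v,1.]); c=-im['R'].T@im['t']
    return c+d*(z-c[2])/d[2]
def px(im,X):
    p=im['mtx']@(im['R']@np.array(X)+im['t']); return p[:2]/p[2]
def cloud(im):
    d=im['depth']; v,u=np.mgrid[:d.shape[0],:d.shape[1]]
    K=np.linalg.inv(im['mtx']); P=np.stack([u,v,np.ones_like(u)],-1)@K.T*d[...,None]
    return (P-im['t'])@im['R']
E
python3 - <<'E'
from h import *
o=get_obs(); print(o)
for n in('top','side','wrist'):
    im=snap(n,n+'0.png'); print(n,im['mtx'].tolist(),(-im['R'].T@im['t']).round(3),im['R'].round(3).tolist())
E
```

```text
{'time_s': 0.0, 'qpos': array([58.46526651, 24.93708811,  1.43281153, 90.18761619, -0.66429322,
       64.97296138, -4.30191104]), 'joint_velocities': array([0.0907044 , 0.01507834, 0.0890654 , 0.09544833, 0.0668474 ,
       0.0942731 , 0.01757859]), 'joint_efforts': array([ 2.23613038e-04, -6.70469141e+01,  1.02518465e+00, -3.16216850e+01,
        1.55545300e-02,  1.25088205e-02,  2.42813633e-05]), 'eef_pos': array([ 0.27030609, -0.56294274,  0.20732952]), 'orientation': array([-1.79911121e+02,  9.26715573e-03,  2.56515721e+01]), 'ft_force': array([ 0.51351212,  0.64260508, -0.29580831]), 'torque': array([0.01827534, 0.01886029, 0.03800565]), 'grasp_force': 0.0, 'finger_gap': 0.08546026698473708}
top [[392.9221917205854, 0.0, 320.05108007451565], [0.0, 392.9221917205854, 210.1269171431643], [0.0, 0.0, 1.0]] [0.424 0.041 1.232] [[0.01, -1.0, 0.005], [-0.999, -0.01, -0.044], [0.044, -0.004, -0.999]]
side [[482.19002475823834, 0.0, 310.465873483519], [0.0, 482.19002475823834, 196.13682025691168], [0.0, 0.0, 1.0]] [-0.385  0.894  1.232] [[-0.693, -0.72, -0.022], [-0.479, 0.483, -0.733], [0.539, -0.498, -0.68]]
wrist [[324.7714187218676, 0.0, 318.3721771735033], [0.0, 324.7714187218676, 196.62090433845407], [0.0, 0.0, 1.0]] [ 0.345 -0.527  0.373] [[0.432, -0.902, -0.0], [-0.854, -0.409, 0.321], [-0.29, -0.138, -0.947]]
```

View pics/top0.png

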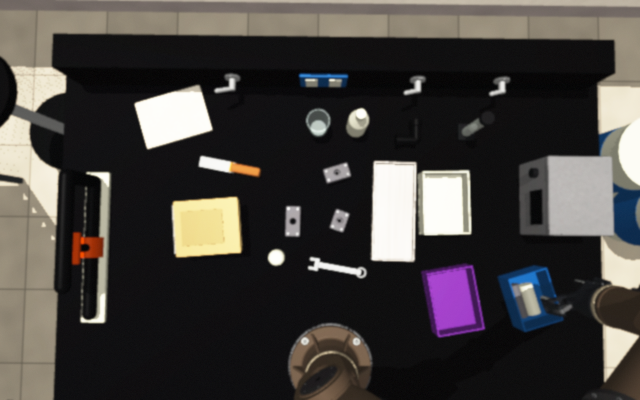

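View pics/side0.png

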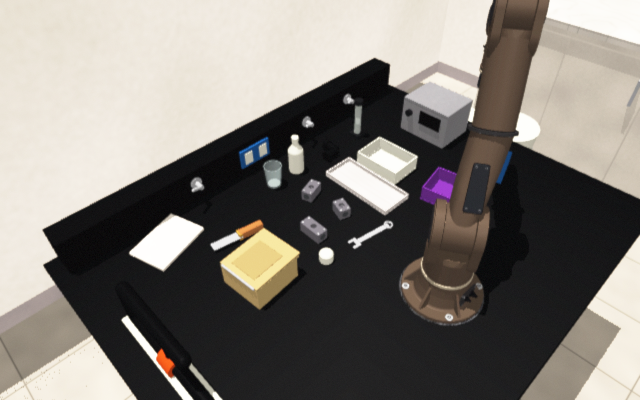

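Top picture: case (207,227), blade with orange handle (230,167), three grey blocks (337,173), (293,221), (340,220), tray (394,211), white bin (444,203). Look-alikes: the purple bin (453,300), the spanner (338,267), the white cap (276,257), the white sheet (173,117) and the blue box (528,298). The beaker is at (318,122) and the bottle at (357,122). The side picture agrees: case (260,265), blocks (312,190), (341,208), (314,229).

```bash
cat > m.py <<'E'
from h import *
def rects(im,mask,z,amin,amax,roi=None):
    m=mask.astype(np.uint8)*255
    if roi: r=np.zeros_like(m); r[roi[1]:roi[3],roi[0]:roi[2]]=m[roi[1]:roi[3],roi[0]:roi[2]]; m=r
    out=[]
    for c in cv2.findContours(m,cv2.RETR_EXTERNAL,cv2.CHAIN_APPROX_NONE)[0]:
        if amin<cv2.contourArea(c)<amax:
            W=np.array([ray(im,u,v,z)[:2] for u,v in c[:,0]],np.float32)
            (cx,cy),(w,h),a=cv2.minAreaRect(W)
            if w<h: w,h,a=h,w,a+90
            a=(a+90)%180-90
            out.append((np.round([cx,cy,w,h],4).tolist(),round(a,1),cv2.boundingRect(c)))
    return out
E
python3 - <<'E'
from m import *
im=snap('top'); hsv=cv2.cvtColor(im['color'],cv2.COLOR_RGB2HSV); H,S,V=[hsv[...,i].astype(int) for i in range(3)]
R=(100,100,500,280)
print('grey',*rects(im,(S<60)&(V>60)&(V<215),.04,80,2000,(270,150,365,245)),sep='\n')
print('handle',*rects(im,(H<18)&(S>140)&(V>100),.03,50,600,R),sep='\n')
print('blade',*rects(im,(S<60)&(V>130),.017,50,600,(190,145,240,190)),sep='\n')
print('case',*rects(im,(H>12)&(H<35)&(S>50)&(V>120),.098,1500,9000,R),sep='\n')
print('traybin',*rects(im,(S<60)&(V>120),.022,1500,9000,(365,150,480,280)),sep='\n')
print('binz',*rects(im,(S<60)&(V>120),.06,1500,9000,(365,150,480,280)),sep='\n')
P=cloud(im); print('casez',P[227,185],P[227,230],P[227,237],'tray',P[211,394],P[203,444],'blk',P[176,331],P[210,293],P[225,345])
E
```

```text
grey
([0.4473, -0.0218, 0.0644, 0.047], -18.0, (329, 209, 21, 24))
([0.4435, 0.1196, 0.091, 0.0455], 0.7, (285, 206, 16, 31))
([0.5931, -0.013, 0.0804, 0.0478], -72.6, (323, 162, 28, 22))
handle
([0.601, 0.2672, 0.0881, 0.029], 79.9, (231, 163, 29, 14))
blade
([0.6193, 0.3642, 0.1021, 0.0355], 79.2, (199, 156, 32, 17))
case
([0.4239, 0.3626, 0.1915, 0.163], -85.1, (172, 197, 70, 61))
traybin
([0.5061, -0.3473, 0.2007, 0.1625], 1.3, (418, 170, 54, 66))
([0.4787, -0.1905, 0.3091, 0.1358], -1.3, (371, 161, 46, 101))
binz
([0.5035, -0.3351, 0.1944, 0.1574], 1.3, (418, 170, 54, 66))
([0.477, -0.1832, 0.2994, 0.1315], -1.3, (371, 161, 46, 101))
casez [0.4222308  0.42597645 0.09498318] [0.42349286 0.2955482  0.09781424] [0.42368806 0.27550303 0.09729603] tray [ 0.47841029 -0.19532756  0.00474628] [ 0.50509933 -0.35233572  0.00415396] blk [0.58131383 0.00401738 0.04365822] [0.47669976 0.11818416 0.04375872] [ 0.43288052 -0.03979872  0.04050043]
```

```bash
python3 - <<'E'
import cv2
a=cv2.imread('pics/top0.png')[145:275,160:380]
cv2.imwrite('pics/crop0.png',cv2.resize(a,None,fx=3.6,fy=3.6,interpolation=cv2.INTER_CUBIC))
E
```

```text
(no output)
```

View pics/crop0.png

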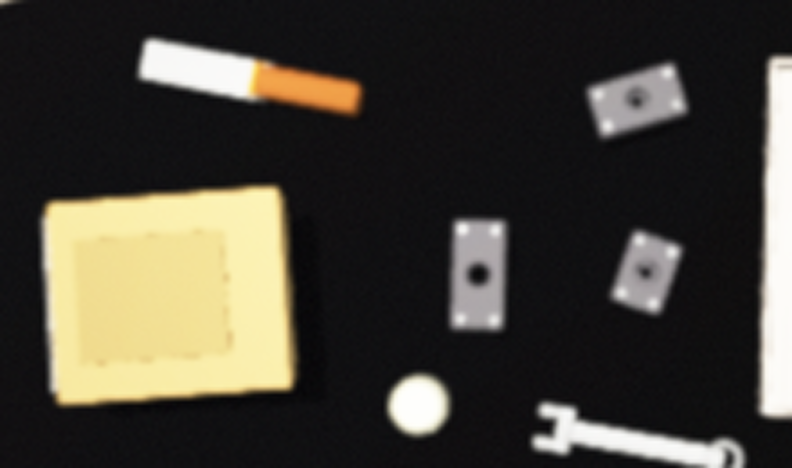

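The crop confirms it: blade with orange handle at (230,167), the lid with its front edge on the right, and blocks of 60 mm (340,220), 75 mm (337,173) and 90 mm (293,221). Now I go above the handle.

>>> {"fn": "play_rows", "kwargs": {"motion": [[1,[45,-42,4],0],[1,[90,-84,8],0],[1,[135,-126,12],0],[1,[180,-168,16],0],[1,[225,-209,17],0]]}}

```text
time_s: 0.82
eef_pos: [0.3833, -0.2756, 0.191]
orientation: [180.0, -0.0, 25.7]
ft_force: [0.7, 0.4, -0.5]
finger_gap: 0.0856
grasp_force: 0.0
```

>>> {"fn": "play_rows", "kwargs": {"motion": [[1,[45,-42,4],0],[1,[90,-84,8],0],[1,[135,-126,12],0],[1,[180,-168,16],0],[1,[225,-209,17],0]]}}

```text
time_s: 1.45
eef_pos: [0.4956, 0.01, 0.174]
orientation: [180.0, 0.0, 25.6]
ft_force: [0.8, -0.3, -0.1]
finger_gap: 0.0855
grasp_force: 0.0
```

>>> {"fn": "play_rows", "kwargs": {"motion": [[1,[45,-42,4],0],[1,[90,-84,8],0],[1,[135,-126,12],0],[1,[180,-168,16],0],[1,[225,-209,17],0]]}}

```text
time_s: 2.08
eef_pos: [0.6081, 0.2956, 0.1565]
orientation: [180.0, 0.0, 25.6]
ft_force: [0.8, -0.3, 0.2]
finger_gap: 0.0857
grasp_force: 0.0
```

>>> {"fn": "play_rows", "kwargs": {"motion": [[1,[0,0,0],-0.18],[1,[0,0,0],-0.36],[1,[0,0,0],-0.54],[1,[0,0,0],-0.72],[1,[0,0,0],-0.9]]}}

```text
time_s: 2.7
eef_pos: [0.6076, 0.2938, 0.1568]
orientation: [-180.0, 0.0, 77.5]
ft_force: [0.1, 0.3, -0.4]
finger_gap: 0.0855
grasp_force: 0.0
```

```bash
cat >> h.py <<'E'
def to(x=None,y=None,z=None,yaw=None,p=None,yaw0=None):
    """offset in mm in tool axes from measured pose to world target, and spin (rad)"""
    o=get_obs(); p=np.array(o['eef_pos']) if p is None else np.array(p); y0=o['orientation'][2] if yaw0 is None else yaw0
    T=np.array([a if a is not None else b for a,b in zip((x,y,z),p)])
    R=Ro.from_euler('xyz',[180,0,y0],degrees=True).as_matrix()
    d=R.T@(T-p)*1000
    s=0 if yaw is None else -np.radians((yaw-y0+180)%360-180)
    print('pose',p.round(4),round(y0,2),'t',round(o['time_s'],2),'gap',round(o['finger_gap'],4),'F',np.round(o['ft_force'],1),'-> ',d.round(1).tolist(),'spin',round(s,4))
E
python3 - <<'E'
from m import *
im=snap('wrist','w1.png'); to(.606,.2936,.10,79.5)
hsv=cv2.cvtColor(im['color'],cv2.COLOR_RGB2HSV); H,S,V=[hsv[...,i].astype(int) for i in range(3)]
print(*rects(im,(H<18)&(S>140)&(V>100),.03,300,60000),sep='\n')
print(*rects(im,(H>12)&(H<35)&(S>50)&(V>120),.098,1500,90000),sep='\n')
E
```

```text
pose [0.6077 0.2935 0.1567] 78.03 t 2.75 gap 0.0853 F [-0.5 -0.1 -0.8] ->  [-0.3, -1.7, 56.7] spin -0.0257
([0.6026, 0.2691, 0.0874, 0.026], 80.0, (303, 161, 31, 86))
([0.4431, 0.3646, 0.1964, 0.1851], 4.7, (0, 0, 228, 301))
```

View pics/w1.png

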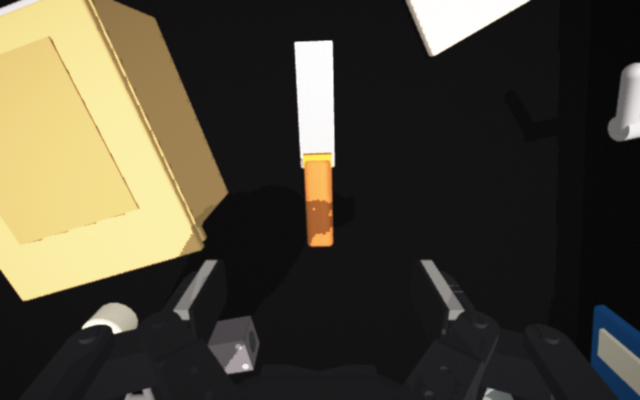

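Wrist view: the handle is at (318,203) and the blade runs up to (314,45), lined up with the fingers. Descend and grip.

>>> {"fn": "play_rows", "kwargs": {"motion": [[1,[3,1,45],-0.034],[1,[3,1,90],-0.034],[1,[3,1,125],-0.034],[1,[3,1,145],-0.034],[1,[3,1,151],-0.034]]}}

```text
time_s: 3.38
eef_pos: [0.6089, 0.2965, 0.0052]
orientation: [-179.9, 0.1, 79.1]
ft_force: [-0.2, 0.2, 0.3]
finger_gap: 0.0854
grasp_force: 0.0
```

>>> {"fn": "play_rows", "kwargs": {"motion": [[-1,[0,0,0],0],[-1,[0,0,0],0],[-1,[0,0,0],0],[-1,[0,0,0],0],[-1,[0,0,0],0]], "newtons": 120}}

```text
time_s: 4.0
eef_pos: [0.6097, 0.2973, 0.007]
orientation: [179.9, -0.1, 79.2]
ft_force: [-0.7, 0.3, 5.4]
finger_gap: -0.0001
grasp_force: 2.8
```

>>> {"fn": "play_rows", "kwargs": {"motion": [[-1,[0,0,0],0],[-1,[0,0,-20],0],[-1,[0,0,-60],0],[-1,[0,0,-110],0],[-1,[0,0,-140],0]]}}

```text
time_s: 4.62
eef_pos: [0.6101, 0.2974, 0.1502]
orientation: [179.8, -0.1, 79.2]
ft_force: [0.2, -0.2, -0.8]
finger_gap: 0.0001
grasp_force: 0.0
```

```bash
python3 - <<'E'
from m import *
im=snap('wrist','w2.png'); to()
P=cloud(im); hsv=cv2.cvtColor(im['color'],cv2.COLOR_RGB2HSV); H,S,V=[hsv[...,i].astype(int) for i in range(3)]
# blade steel: white, in central columns, depth near
o=get_obs(); ey=np.radians(o['orientation'][2]); tx=np.array([np.cos(ey),np.sin(ey)]); ty=np.array([-np.sin(ey),np.cos(ey)])
Q=P[...,:2]-np.array(o['eef_pos'])[:2]; a=Q@tx; b=Q@ty
m=(im['depth']>0)&(abs(b)<.012)&(a>.01)&(a<.2)&(P[...,2]>.08)
for lo in np.arange(.01,.15,.01):
    k=m&(a>=lo)&(a<lo+.01)
    if k.sum(): print(round(lo,2),k.sum(),np.median(P[k][:,2]).round(4))
k=m&(a>.03)&(a<.11)&(V>150); print('tip a',a[m&(V>100)].max(), 'b mid',[ (b[(abs(a-q)<.004)&(P[...,2]>.08)&(abs(b)<.03)]).min().round(4) for q in (.05,.1)],[ (b[(abs(a-q)<.004)&(P[...,2]>.08)&(abs(b)<.03)]).max().round(4) for q in (.05,.1)])
E
```

```text
pose [0.6114 0.2984 0.1539] 79.16 t 4.67 gap 0.0003 F [0.8 0.4 3. ] ->  [0.0, 0.0, 0.0] spin 0
0.01 7796 0.2454Traceback (most recent call last):
  File "<stdin>", line 11, in <module>
    return umr_minimum(a, axis, None, out, keepdims, initial, where)
ValueError: zero-size array to reduction operation minimum which has no identity
```

View pics/w2.png

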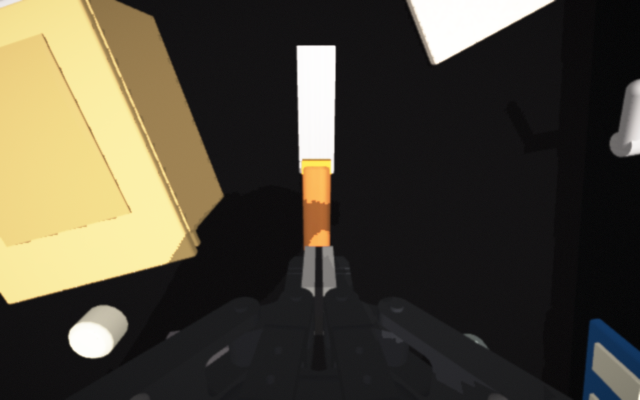

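```bash
python3 - <<'E'
from m import *
for n in('wrist','side'):
    im=snap(n); 
    hsv=cv2.cvtColor(im['color'],cv2.COLOR_RGB2HSV); H,S,V=[hsv[...,i].astype(int) for i in range(3)]
    print(n,*rects(im,(H<18)&(S>140)&(V>100),.03,50,60000),sep='\n')
    P=cloud(im); o=get_obs()
    m=(H<18)&(S>140)&(V>100)&(im['depth']>0); q=P[m]; print('handle pts',len(q),np.percentile(q,[2,50,98],axis=0).round(3).tolist())
    print('tcp px',px(im,o['eef_pos']))
    cv2.imwrite('pics/%s3.png'%n,im['color'][:,:,::-1])
a=cv2.imread('pics/side3.png')[190:290,190:320]; cv2.imwrite('pics/s3c.png',cv2.resize(a,None,fx=5,fy=5))
E
```

```text
wrist
([0.6039, 0.2708, 0.0835, 0.0267], 80.2, (300, 168, 30, 83))
handle pts 1982 [[0.588, 0.235, 0.026], [0.604, 0.274, 0.03], [0.62, 0.31, 0.031]]
tcp px [318.1735758  240.22489826]
side
([0.3693, 0.7451, 0.0911, 0.0292], -0.3, (157, 349, 18, 28))
([0.5937, 0.2698, 0.0884, 0.0495], 78.7, (238, 219, 25, 20))
handle pts 506 [[0.329, 0.23, 0.0], [0.402, 0.737, 0.035], [0.636, 0.76, 0.081]]
tcp px [237.62717942 204.82196781]
```

View pics/s3c.png

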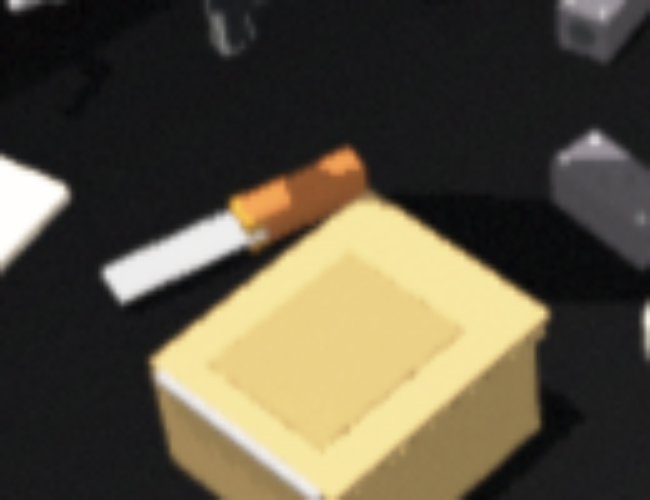

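Side crop: the handle still lies on the bench, nearly unmoved, and the fingers shut on nothing. I'll try again in short steps and watch the gap.

>>> {"fn": "play_rows", "kwargs": {"motion": [[1,[-5,0,0],0],[1,[-5,0,0],0],[1,[-5,0,0],0],[1,[-5,0,60],0],[1,[-5,0,110],0]]}}

```text
time_s: 5.4
eef_pos: [0.6082, 0.2916, 0.0344]
orientation: [-180.0, 0.0, 79.2]
ft_force: [0.3, -0.4, -1.1]
finger_gap: 0.085
grasp_force: 0.0
```

>>> {"fn": "play_rows", "kwargs": {"motion": [[1,[0,0,34],0],[1,[0,0,38],0],[1,[0,0,38],0]]}}

```text
time_s: 5.78
eef_pos: [0.6087, 0.2924, -0.0011]
orientation: [180.0, -0.0, 79.2]
ft_force: [-0.2, 0.4, -0.2]
finger_gap: 0.0852
grasp_force: 0.0
```

```bash
python3 - <<'E'
from m import *
im=snap('wrist','w4.png'); to(.607,.2954,.005,79.5)
hsv=cv2.cvtColor(im['color'],cv2.COLOR_RGB2HSV); H,S,V=[hsv[...,i].astype(int) for i in range(3)]
print(*rects(im,(H<18)&(S>140)&(V>100),.03,300,60000),sep='\n')
print(px(im,get_obs()['eef_pos']))
E
```

```text
pose [ 6.092e-01  2.927e-01 -3.000e-04] 79.17 t 5.83 gap 0.0852 F [ 0.1 -0.4  0.2] ->  [2.3, -2.7, -5.3] spin -0.0058
([0.6036, 0.2733, 0.0813, 0.0253], 79.1, (288, 231, 56, 140))
[319.1822207  241.65621942]
```

View pics/w4.png

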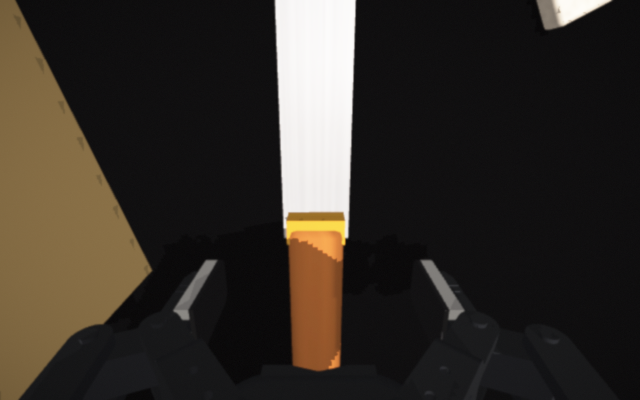

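The handle (315,300) lies squarely between the pads. Close gently and read the gap.

>>> {"fn": "play_rows", "kwargs": {"motion": [[0.2,[3,-1,-5],0],[0,[3,-1,-5],0],[-0.2,[3,-1,-5],0],[-0.3,[3,-1,-5],0]], "newtons": 40}}

```text
time_s: 6.32
eef_pos: [0.608, 0.2948, 0.0032]
orientation: [180.0, 0.0, 79.2]
ft_force: [0.8, 0.1, -0.4]
finger_gap: 0.0302
grasp_force: 0.0
```

>>> {"fn": "play_rows", "kwargs": {"motion": [[-0.5,[0,0,0],0],[-0.6,[0,0,0],0]]}}

```text
time_s: 6.58
eef_pos: [0.6079, 0.2949, 0.0033]
orientation: [180.0, 0.0, 79.2]
ft_force: [-0.8, -1.8, 3.3]
finger_gap: 0.0241
grasp_force: 39.4
```

>>> {"fn": "play_rows", "kwargs": {"motion": [[-0.7,[0,0,0],0],[-0.7,[0,0,0],0]]}}

```text
time_s: 6.82
eef_pos: [0.608, 0.2949, 0.0033]
orientation: [180.0, 0.0, 79.2]
ft_force: [-1.6, -2.9, 5.2]
finger_gap: 0.0244
grasp_force: 39.4
```

>>> {"fn": "play_rows", "kwargs": {"motion": [[-0.7,[0,0,0],0],[-0.7,[0,0,-3],0],[-0.7,[0,0,-8],0],[-0.7,[0,0,-20],0]]}}

```text
time_s: 7.32
eef_pos: [0.6075, 0.2947, 0.023]
orientation: [-179.9, 0.0, 79.2]
ft_force: [-0.3, -0.1, -0.7]
finger_gap: 0.0242
grasp_force: 39.4
```

>>> {"fn": "play_rows", "kwargs": {"motion": [[-0.7,[0,0,0],0],[-0.7,[0,0,0],0]], "newtons": 80}}

```text
time_s: 7.58
eef_pos: [0.608, 0.2949, 0.0233]
orientation: [180.0, -0.0, 79.2]
ft_force: [0.1, -0.3, -2.0]
finger_gap: 0.0222
grasp_force: 78.6
```

>>> {"fn": "play_rows", "kwargs": {"motion": [[-0.8,[0,0,-20],0],[-0.8,[0,0,-50],0],[-0.8,[0,0,-80],0],[-0.8,[0,0,-100],0],[-0.8,[0,0,-100],0]]}}

```text
time_s: 8.2
eef_pos: [0.6088, 0.2956, 0.1252]
orientation: [179.9, -0.1, 79.2]
ft_force: [0.2, -0.9, -1.5]
finger_gap: 0.0221
grasp_force: 78.8
```

```bash
cat > bl.py <<'E'
from m import *
def blade():
    im=snap('wrist'); to(); P=cloud(im); o=get_obs(); hsv=cv2.cvtColor(im['color'],cv2.COLOR_RGB2HSV); H,S,V=[hsv[...,i].astype(int) for i in range(3)]
    ey=np.radians(o['orientation'][2]); tx=np.array([np.cos(ey),np.sin(ey)]); ty=np.array([-np.sin(ey),np.cos(ey)])
    Q=P[...,:2]-np.array(o['eef_pos'])[:2]; a=Q@tx; b=Q@ty
    m=(im['depth']>0)&(S<50)&(V>120)&(abs(b)<.03)&(a>.02)&(a<.16)&(abs(P[...,2]-o['eef_pos'][2])<.05)
    print('n',m.sum(),'tip a',np.percentile(a[m],99.5).round(4))
    f=np.polyfit(a[m],P[m][:,2]-o['eef_pos'][2],1); g=np.polyfit(a[m],b[m],1); print('slope dz/da',f.round(4),'lat',g.round(4))
    return im
E
python3 -c "
from bl import *
im=blade(); cv2.imwrite('pics/w5.png',im['color'][:,:,::-1])"
```

```text
pose [0.6081 0.295  0.1235] 79.16 t 8.25 gap 0.0217 F [ 0.5  0.3 -1.8] ->  [0.0, 0.0, 0.0] spin 0
n 14978 tip a 0.1173
slope dz/da [0.0038 0.0143] lat [-0.0002 -0.0005]
```

Held level, with the tip 117 mm ahead of the TCP and about 12.5 mm above it. Move in front of the slot.

>>> {"fn": "play_rows", "kwargs": {"motion": [[-0.8,[-40,-25,-15],-0.05],[-0.8,[-80,-50,-15],-0.11],[-0.8,[-130,-80,-15],-0.17],[-0.8,[-175,-110,-15],-0.23],[-0.8,[-204,-127,-15],-0.274]]}}

```text
time_s: 8.88
eef_pos: [0.4419, 0.1159, 0.1367]
orientation: [-179.8, 0.1, 94.9]
ft_force: [-0.2, -1.5, -1.4]
finger_gap: 0.022
grasp_force: 78.9
```

```bash
python3 - <<'E'
from bl import *
im=blade(); cv2.imwrite('pics/w6.png',im['color'][:,:,::-1])
P=cloud(im); hsv=cv2.cvtColor(im['color'],cv2.COLOR_RGB2HSV); H,S,V=[hsv[...,i].astype(int) for i in range(3)]
m=(im['depth']>0)&(abs(P[...,2]-.098)<.006)&(S>50); q=P[m]; print(len(q),'z',np.median(q[:,2]))
# front edge: min y per x bin
for x in np.arange(.36,.52,.02):
    k=abs(q[:,0]-x)<.004
    if k.sum()>5: print(round(x,2),q[k][:,1].min().round(4),q[k][:,1].max().round(4))
m2=(im['depth']>0)&(P[...,2]>.06)&(P[...,2]<.088)&(S>50)&(P[...,1]>.2); r=P[m2]; print('flange?',len(r), np.percentile(r,[5,50,95],axis=0).round(4).tolist() if len(r) else '')
E
```

```text
pose [0.4394 0.1126 0.1362] 94.95 t 8.93 gap 0.0222 F [-4.7 -4.5 -2.4] ->  [0.0, 0.0, 0.0] spin 0
n 15030 tip a 0.1195
slope dz/da [0.0002 0.0133] lat [-0.0001 -0.003 ]
0 z nan
flange? 0
  return _methods._mean(a, axis=axis, dtype=dtype,
  ret = ret.dtype.type(ret / rcount)
```

View pics/w6.png

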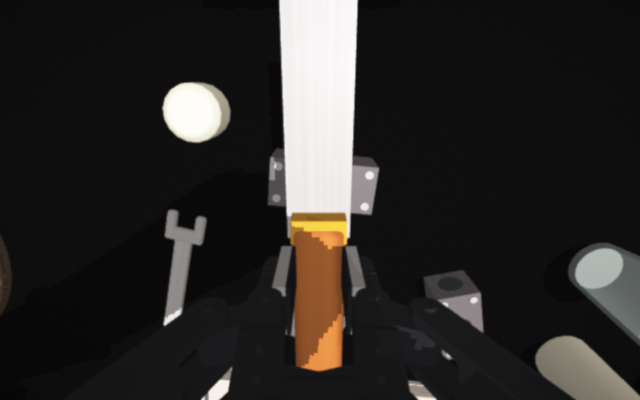

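>>> {"fn": "play_rows", "kwargs": {"motion": [[-0.8,[0,0,20],0],[-0.8,[0,0,45],0],[-0.8,[0,0,64],0],[-0.8,[0,0,64],0],[-0.8,[0,0,64],0]]}}

```text
time_s: 9.55
eef_pos: [0.4448, 0.1187, 0.0742]
orientation: [-180.0, -0.0, 94.9]
ft_force: [0.4, 0.5, -1.6]
finger_gap: 0.0223
grasp_force: 78.9
```

```bash
python3 - <<'E'
from m import *
to(z=.072); im=snap('top'); a=im['color'][190:270,165:335,::-1]; cv2.imwrite('pics/t7.png',cv2.resize(a,None,fx=4.7,fy=4.7,interpolation=cv2.INTER_CUBIC))
hsv=cv2.cvtColor(im['color'],cv2.COLOR_RGB2HSV); H,S,V=[hsv[...,i].astype(int) for i in range(3)]
for v in (205,212,245,250):
    us=np.where((S[v]>50)&(V[v]>150)&(np.arange(640)<260)&(np.arange(640)>165))[0]; print(v,us.max(),ray(im,us.max()+.5,v,.098).round(4), V[v,us.max()-2:us.max()+8])
print('blade row',[ (u,V[227,u],S[227,u]) for u in range(236,262)])
E
```

```text
pose [0.4448 0.1187 0.0742] 94.88 t 9.55 gap 0.0223 F [ 0.4  0.5 -1.6] ->  [0.0, -0.0, 2.2] spin 0
205 238 [0.4872 0.2722 0.098 ] [250 231 154  85  42  17  15  13  14  14]
212 238 [0.467  0.2719 0.098 ] [251 238 187 128  61  18  10  16  32  51]
245 240 [0.3721 0.2643 0.098 ] [250 239 194 134  70  24  12  10  12  11]
250 240 [0.3577 0.2641 0.098 ] [251 247 222 130  49  18  14  11  10  10]
blade row [(236, np.int64(252), np.int64(72)), (237, np.int64(251), np.int64(76)), (238, np.int64(238), np.int64(96)), (239, np.int64(185), np.int64(114)), (240, np.int64(128), np.int64(122)), (241, np.int64(61), np.int64(117)), (242, np.int64(17), np.int64(60)), (243, np.int64(11), np.int64(46)), (244, np.int64(11), np.int64(70)), (245, np.int64(11), np.int64(23)), (246, np.int64(11), np.int64(70)), (247, np.int64(12), np.int64(21)), (248, np.int64(26), np.int64(59)), (249, np.int64(53), np.int64(87)), (250, np.int64(81), np.int64(91)), (251, np.int64(98), np.int64(94)), (252, np.int64(106), np.int64(99)), (253, np.int64(108), np.int64(97)), (254, np.int64(108), np.int64(97)), (255, np.int64(107), np.int64(95)), (256, np.int64(108), np.int64(97)), (257, np.int64(108), np.int64(99)), (258, np.int64(108), np.int64(97)), (259, np.int64(107), np.int64(98)), (260, np.int64(108), np.int64(97)), (261, np.int64(103), np.int64(94))]
```

View pics/t7.png

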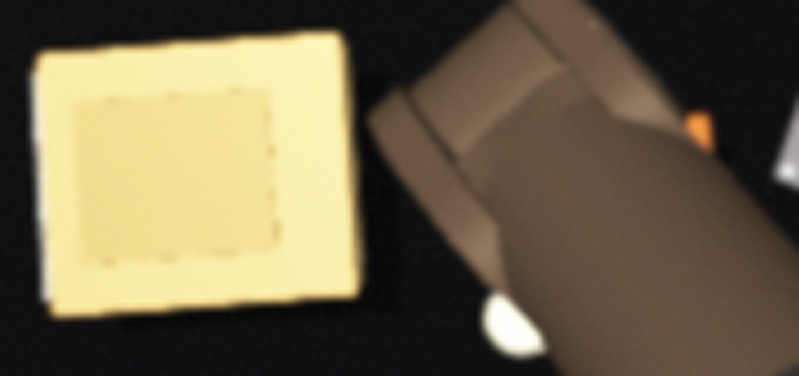

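The arm hides the blade in the top view; the lid's front edge is at y ≈ 0.27. Insert slowly along tool x and watch the force.

>>> {"fn": "play_rows", "kwargs": {"motion": [[-0.8,[6,0,2],0],[-0.8,[14,0,2],0],[-0.8,[24,0,2],0],[-0.8,[32,0,2],0],[-0.8,[38,0,2],0]]}}

```text
time_s: 10.22
eef_pos: [0.4415, 0.1571, 0.0721]
orientation: [180.0, -0.0, 94.9]
ft_force: [0.5, -0.0, -1.4]
finger_gap: 0.0222
grasp_force: 78.9
```

>>> {"fn": "play_rows", "kwargs": {"motion": [[-0.8,[2,0,0],0],[-0.8,[5,0,0],0],[-0.8,[7,0,0],0],[-0.8,[7,0,0],0]]}}

```text
time_s: 10.72
eef_pos: [0.441, 0.1633, 0.0721]
orientation: [180.0, 0.0, 94.9]
ft_force: [0.8, 0.3, -0.6]
finger_gap: 0.022
grasp_force: 78.9
```

>>> {"fn": "play_rows", "kwargs": {"motion": [[-0.8,[0,0,-4],0],[-0.8,[0,0,-8],0],[-0.8,[0,0,-10],0]]}}

```text
time_s: 11.1
eef_pos: [0.441, 0.1633, 0.0824]
orientation: [180.0, -0.0, 94.9]
ft_force: [-0.3, 1.0, -4.0]
finger_gap: 0.0224
grasp_force: 78.6
```

The blade is in and takes the lid's weight. Lift along the arc.

>>> {"fn": "play_rows", "kwargs": {"motion": [[-0.8,[1,0,-8],0],[-0.8,[3,0,-17],0],[-0.8,[7,0,-29],0],[-0.8,[7,0,-29],0]]}}

```text
time_s: 11.6
eef_pos: [0.441, 0.1711, 0.1123]
orientation: [179.9, -0.0, 94.9]
ft_force: [0.1, -0.1, -4.2]
finger_gap: 0.0219
grasp_force: 79.0
```

```bash
python3 -c "
from bl import *
im=blade(); cv2.imwrite('pics/w8.png',im['color'][:,:,::-1]); s=snap('top')
P=cloud(s); m=(s['depth']>0)&(P[...,2]>.08)&(abs(P[...,0]-.39)<.01)&(P[...,1]>.26)&(P[...,1]<.47); f=np.polyfit(P[m][:,1],P[m][:,2],1); print(f, P[m].mean(0))"
```

```text
pose [0.4408 0.171  0.1117] 94.89 t 11.65 gap 0.0224 F [ 0.7  0.8 -3.9] ->  [0.0, 0.0, 0.0] spin 0
n 11749 tip a 0.103
slope dz/da [-0.062   0.0135] lat [ 0.0011 -0.0002]
[-0.17272765  0.17759949] [0.38981713 0.38160729 0.11168536]
```

>>> {"fn": "play_rows", "kwargs": {"motion": [[-0.8,[6,0,-14],0],[-0.8,[13,0,-27],0],[-0.8,[22,0,-40],0],[-0.8,[34,0,-56],0],[-0.8,[47,0,-71],0]], "newtons": 95}}

```text
time_s: 12.32
eef_pos: [0.4365, 0.2179, 0.1834]
orientation: [180.0, 0.0, 94.9]
ft_force: [1.2, -2.0, -2.3]
finger_gap: 0.0211
grasp_force: 94.2
```

```bash
python3 -c "
from bl import *
im=blade(); s=snap('top')
P=cloud(s); m=(s['depth']>0)&(P[...,2]>.08)&(abs(P[...,0]-.39)<.01)&(P[...,1]>.26)&(P[...,1]<.5); f=np.polyfit(P[m][:,1],P[m][:,2],1); print(f, P[m].mean(0))"
```

```text
pose [0.4368 0.2208 0.1853] 94.98 t 12.38 gap 0.0211 F [ 1.2  0.7 -0.6] ->  [0.0, 0.0, 0.0] spin 0
n 10982 tip a 0.0958
slope dz/da [-0.0435  0.0107] lat [-0.0023  0.0005]
[-0.99653498  0.55295978] [0.38736219 0.44700726 0.10750141]
```

>>> {"fn": "play_rows", "kwargs": {"motion": [[-0.8,[12,0,-10],0],[-0.8,[28,0,-21],0],[-0.8,[44,0,-29],0],[-0.8,[58,0,-34],0],[-0.8,[72,0,-38],0]]}}

```text
time_s: 13.05
eef_pos: [0.4302, 0.29, 0.2204]
orientation: [180.0, -0.0, 94.9]
ft_force: [1.4, -2.1, -1.2]
finger_gap: 0.0214
grasp_force: 94.7
```

>>> {"fn": "play_rows", "kwargs": {"motion": [[-0.8,[12,0,-3],0],[-0.8,[24,0,-5],0],[-0.8,[36,0,-6],0],[-0.8,[48,0,-5],0],[-0.8,[58,0,-4],0]]}}

```text
time_s: 13.68
eef_pos: [0.4253, 0.3476, 0.224]
orientation: [-180.0, -0.0, 94.9]
ft_force: [-0.7, -1.5, -0.6]
finger_gap: 0.0213
grasp_force: 94.7
```

```bash
python3 -c "
from bl import *
im=blade(); cv2.imwrite('pics/w9.png',im['color'][:,:,::-1]); s=snap('side','s9.png')
P=cloud(s); m=(s['depth']>0)&(P[...,2]>.11)&(P[...,2]<.28)&(abs(P[...,0]-.39)<.01)&(P[...,1]>.4)&(P[...,1]<.6); f=np.polyfit(P[m][:,2],P[m][:,1],1); print(f, P[m].mean(0),m.sum())"
```

```text
pose [0.4249 0.3488 0.2239] 94.93 t 13.72 gap 0.0212 F [-0.1  0.8 -1.9] ->  [0.0, 0.0, 0.0] spin 0
n 15121 tip a 0.1149
slope dz/da [0.0189 0.013 ] lat [-0.0021 -0.0005]
[0.05061827 0.46054448] [0.38969355 0.47105089 0.20756159] 147
```

View pics/s9.png

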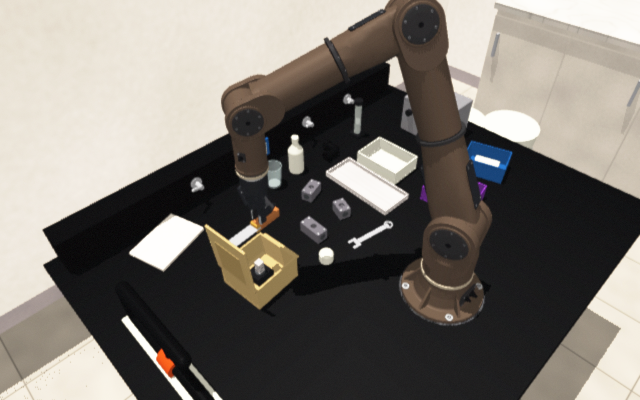

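The lid stands open at about 1.62 rad; the side view shows the case open with the gauge inside at (262,268). Withdraw and take the blade back to its old place.

>>> {"fn": "play_rows", "kwargs": {"motion": [[-0.8,[-20,0,0],0],[-0.8,[-60,0,0],0],[-0.8,[-100,0,0],0],[-0.8,[-140,0,0],0],[-0.8,[-160,0,0],0]]}}

```text
time_s: 14.4
eef_pos: [0.4392, 0.1847, 0.224]
orientation: [-180.0, 0.1, 94.7]
ft_force: [0.9, 0.6, -1.0]
finger_gap: 0.0215
grasp_force: 94.6
```

>>> {"fn": "play_rows", "kwargs": {"motion": [[-0.8,[15,32,0],0.05],[-0.8,[35,72,0],0.11],[-0.8,[55,112,0],0.17],[-0.8,[72,150,20],0.23],[-0.8,[85,177,50],0.274]]}}

```text
time_s: 15.02
eef_pos: [0.6102, 0.2881, 0.1738]
orientation: [179.9, -0.1, 79.0]
ft_force: [0.5, 0.5, -1.2]
finger_gap: 0.0213
grasp_force: 94.7
```

>>> {"fn": "play_rows", "kwargs": {"motion": [[-0.8,[0,0,40],0],[-0.8,[0,0,80],0],[-0.8,[0,0,115],0],[-0.8,[0,0,140],0],[-0.8,[0,0,150],0]]}}

```text
time_s: 15.65
eef_pos: [0.6073, 0.2862, 0.0223]
orientation: [-179.9, 0.1, 79.2]
ft_force: [-0.4, 1.1, -1.4]
finger_gap: 0.0212
grasp_force: 94.6
```

```bash
python3 -c "
from bl import *
im=blade(); to(.608,.295,.005)"
```

```text
pose [0.6073 0.2863 0.022 ] 79.17 t 15.7 gap 0.0215 F [-1.3  0.2 -1.9] ->  [0.0, 0.0, 0.0] spin 0
n 15241 tip a 0.1168
slope dz/da [-0.0048  0.0125] lat [ 0. -0.]
pose [0.6073 0.2863 0.022 ] 79.17 t 15.7 gap 0.0215 F [-1.3  0.2 -1.9] ->  [8.7, -0.9, 17.0] spin 0
```

>>> {"fn": "play_rows", "kwargs": {"motion": [[-0.8,[0,0,10],0],[-0.8,[0,0,16],0],[-0.8,[0,0,18.5],0],[-0.8,[0,0,18.5],0]]}}

```text
time_s: 16.2
eef_pos: [0.6082, 0.287, 0.0058]
orientation: [180.0, -0.0, 79.2]
ft_force: [-0.5, -0.2, -0.5]
finger_gap: 0.0219
grasp_force: 94.7
```

>>> {"fn": "play_rows", "kwargs": {"motion": [[0,[0,0,0],0],[0.5,[0,0,0],0],[1,[0,0,0],0],[1,[0,0,-15],0],[1,[0,0,-60],0]]}}

```text
time_s: 16.82
eef_pos: [0.6068, 0.2859, 0.0649]
orientation: [-179.8, 0.2, 79.2]
ft_force: [0.8, -0.0, 0.3]
finger_gap: 0.0854
grasp_force: 0.0
```

>>> {"fn": "play_rows", "kwargs": {"motion": [[1,[0,0,-40],0],[1,[0,0,-90],0],[1,[0,0,-140],0],[1,[0,0,-185],0]]}}

```text
time_s: 17.32
eef_pos: [0.608, 0.2872, 0.254]
orientation: [179.9, -0.1, 79.2]
ft_force: [1.0, -0.2, -0.5]
finger_gap: 0.0855
grasp_force: 0.0
```

>>> {"fn": "play_rows", "kwargs": {"motion": [[1,[12,-49,0],-0.15],[1,[24,-98,0],-0.33],[1,[36,-147,0],-0.51],[1,[49,-197,0],-0.69],[1,[49,-197,0],-0.87]]}}

```text
time_s: 17.95
eef_pos: [0.4191, 0.375, 0.2528]
orientation: [179.9, -0.0, 129.8]
ft_force: [0.7, -0.3, -0.4]
finger_gap: 0.0855
grasp_force: 0.0
```

>>> {"fn": "play_rows", "kwargs": {"motion": [[1,[0,0,0],-0.18],[1,[0,0,0],-0.36],[1,[0,0,0],-0.54],[1,[0,0,0],-0.72],[1,[0,0,0],-0.9]]}}

```text
time_s: 18.58
eef_pos: [0.4238, 0.3721, 0.2518]
orientation: [180.0, 0.1, -179.1]
ft_force: [0.7, -0.2, -0.2]
finger_gap: 0.0856
grasp_force: 0.0
```

>>> {"fn": "play_rows", "kwargs": {"motion": [[1,[0,0,0],-0.07],[1,[0,0,0],-0.07]]}}

```text
time_s: 18.82
eef_pos: [0.4239, 0.372, 0.2514]
orientation: [180.0, 0.0, -175.4]
ft_force: [0.9, 0.2, 0.8]
finger_gap: 0.0854
grasp_force: 0.0
```

```bash
python3 - <<'E'
from m import *
to(); im=snap('wrist','w10.png'); P=cloud(im)
for lo,hi in((.079,.088),(.036,.046),(.087,.096)):
    m=(im['depth']>0)&(P[...,2]>lo)&(P[...,2]<hi)&(abs(P[...,0]-.423)<.11)&(abs(P[...,1]-.37)<.1)
    q=P[m]; print(lo,len(q), np.percentile(q,[2,50,98],axis=0).round(4).tolist() if len(q) else '')
    if lo<.085 and len(q)>20:
        k=(abs(q[:,0]-.423)<.03)&(abs(q[:,1]-.37)<.03); print(cv2.minAreaRect(q[k][:,:2].astype(np.float32)))
t=snap('top'); 
hsv=cv2.cvtColor(t['color'],cv2.COLOR_RGB2HSV); H,S,V=[hsv[...,i].astype(int) for i in range(3)]
print('handle',*rects(t,(H<18)&(S>140)&(V>100),.03,50,600,(100,100,500,280)),sep='\n')
print('grey',*rects(t,(S<60)&(V>60)&(V<215),.04,80,2000,(270,150,365,245)),sep='\n')
E
```

```text
pose [0.4239 0.372  0.2514] -175.44 t 18.82 gap 0.0854 F [0.9 0.2 0.8] ->  [0.0, 0.0, 0.0] spin 0
0.079 1585 [[0.3491, 0.2759, 0.0791], [0.4319, 0.3691, 0.0828], [0.5031, 0.4544, 0.0877]]
((0.423551470041275, 0.3706204891204834), (0.021932246163487434, 0.02125386893749237), 5.1554741859436035)
0.036 2510 [[0.3652, 0.2888, 0.0361], [0.4249, 0.3705, 0.0374], [0.5025, 0.4529, 0.0454]]
((0.4232620298862457, 0.3705958425998688), (0.05939135327935219, 0.059799160808324814), 3.208065986633301)
0.087 4241 [[0.3403, 0.2833, 0.0877], [0.4051, 0.3859, 0.0899], [0.5062, 0.4593, 0.0948]]
handle
([0.602, 0.26, 0.0888, 0.0285], 79.2, (233, 163, 30, 13))
grey
([0.4473, -0.0218, 0.0644, 0.047], -18.0, (329, 209, 21, 24))
([0.4435, 0.1196, 0.091, 0.0455], 0.7, (285, 206, 16, 31))
([0.5932, -0.013, 0.0804, 0.0476], -72.6, (323, 162, 28, 22))
```

View pics/w10.png

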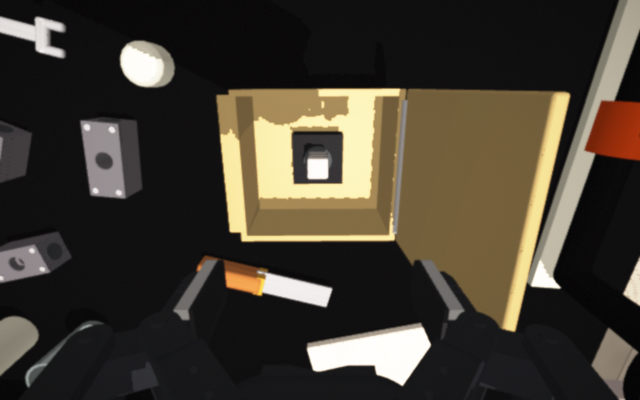

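The gauge is at (317,163) inside the case; it measures (0.4236, 0.3706), yaw 5. Descend and grip.

>>> {"fn": "play_rows", "kwargs": {"motion": [[1,[0,-1,45],-0.01],[1,[0,-1,95],-0.01],[1,[0,-1,145],-0.01],[1,[0,-1,185],-0.01],[1,[0,-1,201],-0.01]]}}

```text
time_s: 19.55
eef_pos: [0.4234, 0.3701, 0.0479]
orientation: [-179.9, -0.1, -174.9]
ft_force: [-0.2, -0.3, -0.1]
finger_gap: 0.0852
grasp_force: 0.0
```

>>> {"fn": "play_rows", "kwargs": {"motion": [[0.2,[0,0,0],0],[-0.2,[0,0,0],0],[-0.5,[0,0,0],0],[-0.7,[0,0,0],0],[-0.8,[0,0,0],0]], "newtons": 50}}

```text
time_s: 20.18
eef_pos: [0.4245, 0.3715, 0.0509]
orientation: [180.0, 0.1, -174.9]
ft_force: [0.1, -2.1, 6.4]
finger_gap: 0.0206
grasp_force: 48.8
```

>>> {"fn": "play_rows", "kwargs": {"motion": [[-0.8,[0,0,0],0],[-0.8,[0,0,0],0]]}}

```text
time_s: 20.42
eef_pos: [0.4245, 0.3715, 0.0509]
orientation: [180.0, 0.1, -174.9]
ft_force: [-0.3, -1.8, 6.9]
finger_gap: 0.0201
grasp_force: 48.8
```

>>> {"fn": "play_rows", "kwargs": {"motion": [[-0.8,[0,0,-5],0],[-0.8,[0,0,-25],0],[-0.8,[0,0,-65],0],[-0.8,[0,0,-110],0],[-0.8,[0,0,-140],0]]}}

```text
time_s: 21.05
eef_pos: [0.4238, 0.3718, 0.193]
orientation: [179.9, 0.1, -174.8]
ft_force: [0.1, 0.4, -2.3]
finger_gap: 0.0201
grasp_force: 49.3
```

>>> {"fn": "play_rows", "kwargs": {"motion": [[-0.8,[-5,-40,0],0],[-0.8,[-13,-95,0],0],[-0.8,[-21,-150,0],0],[-0.8,[-29,-205,0],0],[-0.8,[-37,-260,0],0]]}}

```text
time_s: 21.68
eef_pos: [0.4843, 0.1139, 0.1909]
orientation: [-180.0, 0.1, -174.8]
ft_force: [0.1, -0.3, -2.3]
finger_gap: 0.0202
grasp_force: 49.4
```

>>> {"fn": "play_rows", "kwargs": {"motion": [[-0.8,[-7,-48,0],0],[-0.8,[-14,-90,0],0],[-0.8,[-18,-120,0],0],[-0.8,[-21,-134,0],0],[-0.8,[-21,-134,0],0]]}}

```text
time_s: 22.3
eef_pos: [0.5173, -0.0162, 0.1901]
orientation: [180.0, 0.0, -174.9]
ft_force: [0.3, -0.6, -2.4]
finger_gap: 0.0201
grasp_force: 49.5
```

```bash
cat > blk.py <<'E'
from m import *
def look(fn=None,tip=None,rng=.13):
    o=get_obs(); to(); im=snap('wrist',fn); P=cloud(im); I=im['color'].astype(int)
    m=((im['depth']>0)&(abs(P[...,2]-.040)<.006)).astype(np.uint8)
    m=cv2.morphologyEx(m,cv2.MORPH_OPEN,np.ones((3,3)))
    g=cv2.cvtColor(im['color'],cv2.COLOR_RGB2GRAY)
    for c in cv2.findContours(m,cv2.RETR_EXTERNAL,cv2.CHAIN_APPROX_NONE)[0]:
        if cv2.contourArea(c)<150: continue
        W=np.array([ray(im,u,v,.04)[:2] for u,v in c[:,0]],np.float32)
        (cx,cy),(w,h),a=cv2.minAreaRect(W)
        if w<h: w,h,a=h,w,a+90
        print('block',np.round([cx,cy,w,h],4),'ang',round((a+90)%180-90,1),'area',cv2.contourArea(c),'px',cv2.boundingRect(c))
        # bore: dark blob in the top face, by ellipse fit
        x,y,ww,hh=cv2.boundingRect(c); full=np.zeros_like(m); cv2.drawContours(full,[c],-1,1,-1)
        full=cv2.erode(full,np.ones((5,5)))
        d=((g<0.75*np.median(g[(full>0)]))&(full>0)).astype(np.uint8)
        for e in cv2.findContours(d,cv2.RETR_EXTERNAL,cv2.CHAIN_APPROX_NONE)[0]:
            if cv2.contourArea(e)>60:
                q=np.array([ray(im,u,v,.04)[:2] for u,v in e[:,0]],np.float32); (bx,by),r=cv2.minEnclosingCircle(q); print('   bore',round(bx,4),round(by,4),'r',round(r,4))
    return im,P
E
python3 - <<'E'
from blk import *
im,P=look('w11.png')
E
```

```text
pose [ 0.5173 -0.0162  0.1901] -174.89 t 22.3 gap 0.0201 F [ 0.3 -0.6 -2.4] ->  [0.0, 0.0, 0.0] spin 0
block [ 0.7123 -0.2391  0.1071  0.0564] ang -45.3 area 1214.5 px (92, 297, 62, 54)
block [ 0.5914 -0.0466  0.0234  0.0151] ang 14.5 area 222.5 px (276, 228, 17, 21)
block [ 0.5934 -0.319   0.0525  0.0058] ang -89.4 area 186.5 px (0, 216, 51, 7)
block [0.4639 0.2891 0.0519 0.0116] ang 5.3 area 387.5 px (622, 120, 18, 54)
block [ 0.4475 -0.023   0.0599  0.042 ] ang -19.2 area 2911.0 px (286, 60, 66, 79)
   bore 0.4466 -0.0231 r 0.0053
block [0.4445 0.1178 0.0898 0.0442] ang -0.9 area 4469.0 px (435, 58, 68, 102)
   bore 0.4446 0.1187 r 0.0106
block [ 0.5028 -0.2727  0.1898  0.0107] ang 1.2 area 1616.5 px (29, 27, 47, 200)
```

View pics/w11.png

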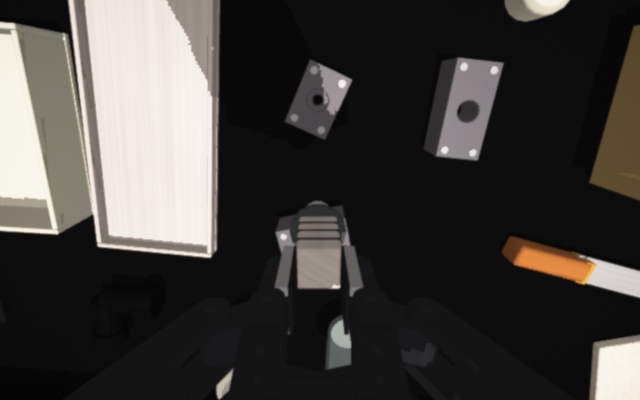

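The view shows the 60 block at (318,100), where a narrowing shows inside the bore, and the 90 block at (468,110). The 75 block (305,230) is hidden below the gauge. Gauge the 60 block.

>>> {"fn": "play_rows", "kwargs": {"motion": [[-0.8,[20,0,15],0],[-0.8,[45,0,45],0],[-0.8,[62,-1,75],0],[-0.8,[69,-1,90],0],[-0.8,[69,-1,93],0]]}}

```text
time_s: 22.98
eef_pos: [0.4484, -0.0224, 0.0965]
orientation: [180.0, -0.0, -174.7]
ft_force: [0.6, -0.6, -2.0]
finger_gap: 0.0202
grasp_force: 49.4
```

>>> {"fn": "play_rows", "kwargs": {"motion": [[-0.8,[0,0,3],0],[-0.8,[0,0,7],0],[-0.8,[0,0,10],0],[-0.8,[0,0,13],0]]}}

```text
time_s: 23.48
eef_pos: [0.4487, -0.0233, 0.0835]
orientation: [-180.0, 0.0, -174.8]
ft_force: [0.2, -0.1, -1.8]
finger_gap: 0.02
grasp_force: 49.4
```

>>> {"fn": "play_rows", "kwargs": {"motion": [[-0.8,[0,0,3],0],[-0.8,[0,0,6],0],[-0.8,[0,0,9],0],[-0.8,[0,0,9],0]]}}

```text
time_s: 23.98
eef_pos: [0.4484, -0.0233, 0.0744]
orientation: [180.0, -0.0, -174.8]
ft_force: [0.3, 0.8, -1.9]
finger_gap: 0.0204
grasp_force: 49.4
```

>>> {"fn": "play_rows", "kwargs": {"motion": [[-0.8,[0,0,2],0],[-0.8,[0,0,4],0],[-0.8,[0,0,4],0]]}}

```text
time_s: 24.35
eef_pos: [0.4509, -0.0223, 0.073]
orientation: [-180.0, 0.3, -174.8]
ft_force: [-4.8, -1.1, 29.6]
finger_gap: 0.0204
grasp_force: 53.4
```

29.6 N at tip depth 10 mm: the 60 block is bad. Lift and go to the 75 block.

>>> {"fn": "play_rows", "kwargs": {"motion": [[-0.8,[0,0,0],0],[-0.8,[0,0,-6],0],[-0.8,[0,0,-30],0],[-0.8,[0,0,-75],0],[-0.8,[0,0,-122],0]]}}

```text
time_s: 24.98
eef_pos: [0.4479, -0.0233, 0.1935]
orientation: [180.0, -0.1, -174.8]
ft_force: [0.2, -0.6, -2.3]
finger_gap: 0.0206
grasp_force: 49.6
```

>>> {"fn": "play_rows", "kwargs": {"motion": [[-0.8,[-45,0,0],0],[-0.8,[-95,-1,0],0],[-0.8,[-145,-2,0],0],[-0.8,[-190,-3,0],0],[-0.8,[-215,-3,0],0]]}}

```text
time_s: 25.6
eef_pos: [0.6646, -0.0069, 0.1916]
orientation: [180.0, -0.0, -174.9]
ft_force: [-0.2, 0.3, -1.6]
finger_gap: 0.0204
grasp_force: 49.6
```

>>> {"fn": "play_rows", "kwargs": {"motion": [[-0.8,[0,0,0],0],[-0.8,[0,0,0],0]]}}

```text
time_s: 25.85
eef_pos: [0.6621, -0.0069, 0.1922]
orientation: [180.0, -0.1, -174.8]
ft_force: [-0.1, 0.0, -3.1]
finger_gap: 0.0202
grasp_force: 49.6
```

```bash
python3 - <<'E'
from blk import *
im,P=look('w12.png')
E
```

```text
pose [ 0.6621 -0.0069  0.1922] -174.81 t 25.85 gap 0.0202 F [-0.1  0.  -3.1] ->  [0.0, 0.0, 0.0] spin 0
block [0.8706 0.2924 0.0862 0.0114] ang -89.7 area 364.0 px (511, 351, 68, 12)
block [0.8612 0.015  0.0671 0.0079] ang 90.0 area 232.0 px (294, 330, 56, 9)
block [ 0.8698 -0.2174  0.083   0.0105] ang -89.2 area 378.5 px (92, 321, 71, 11)
block [ 0.8701 -0.3318  0.0702  0.0114] ang 89.7 area 349.5 px (0, 313, 60, 12)
block [ 0.7231 -0.2315  0.081   0.0729] ang -84.9 area 1681.0 px (66, 177, 70, 66)
block [ 0.5939 -0.0141  0.0748  0.0419] ang -72.8 area 3557.0 px (274, 71, 86, 62)
   bore 0.5932 -0.0138 r 0.0053
block [ 0.5647 -0.2715  0.0655  0.01  ] ang 1.0 area 720.5 px (19, 0, 25, 81)
```

>>> {"fn": "play_rows", "kwargs": {"motion": [[-0.8,[20,0,15],0],[-0.8,[45,0,45],0],[-0.8,[61,-1,75],0],[-0.8,[67.5,-1,93],0],[-0.8,[67.5,-1,96],0]]}}

```text
time_s: 26.52
eef_pos: [0.5951, -0.0146, 0.096]
orientation: [-180.0, -0.1, -174.8]
ft_force: [-0.2, -0.3, -2.5]
finger_gap: 0.0202
grasp_force: 49.6
```

>>> {"fn": "play_rows", "kwargs": {"motion": [[-0.8,[0,0,3],0],[-0.8,[0,0,7],0],[-0.8,[0,0,10],0],[-0.8,[0,0,13],0]]}}

```text
time_s: 27.02
eef_pos: [0.596, -0.0139, 0.0836]
orientation: [-180.0, 0.0, -174.8]
ft_force: [-0.2, -0.1, -2.5]
finger_gap: 0.0204
grasp_force: 49.6
```

>>> {"fn": "play_rows", "kwargs": {"motion": [[-0.8,[0,0,3],0],[-0.8,[0,0,6],0],[-0.8,[0,0,9],0],[-0.8,[0,0,9],0]]}}

```text
time_s: 27.52
eef_pos: [0.5956, -0.014, 0.0743]
orientation: [180.0, -0.0, -174.8]
ft_force: [-0.6, 0.0, -3.3]
finger_gap: 0.0207
grasp_force: 49.6
```

>>> {"fn": "play_rows", "kwargs": {"motion": [[-0.8,[0,0,2],0],[-0.8,[0,0,4],0],[-0.8,[0,0,4],0],[-0.8,[0,0,4],0]]}}

```text
time_s: 28.02
eef_pos: [0.5972, -0.0134, 0.0733]
orientation: [-180.0, 0.2, -174.8]
ft_force: [-4.3, -0.8, 20.1]
finger_gap: 0.0205
grasp_force: 52.2
```

Also stopped 10 mm down, so the 75 block is bad. On to the 90 block.

>>> {"fn": "play_rows", "kwargs": {"motion": [[-0.8,[0,0,-1],0],[-0.8,[0,0,-8],0],[-0.8,[0,0,-35],0],[-0.8,[0,0,-80],0],[-0.8,[0,0,-121],0]]}}

```text
time_s: 28.65
eef_pos: [0.5957, -0.0142, 0.193]
orientation: [180.0, 0.0, -174.8]
ft_force: [0.2, 0.0, -1.9]
finger_gap: 0.0205
grasp_force: 49.6
```

>>> {"fn": "play_rows", "kwargs": {"motion": [[-0.8,[18,38,0],0],[-0.8,[38,82,0],0],[-0.8,[58,122,0],0],[-0.8,[68,145,0],0],[-0.8,[68,145,0],0]]}}

```text
time_s: 29.28
eef_pos: [0.514, 0.1263, 0.1922]
orientation: [180.0, 0.0, -174.6]
ft_force: [-0.0, 0.2, -2.6]
finger_gap: 0.0205
grasp_force: 49.6
```

```bash
python3 - <<'E'
from blk import *
im,P=look('w13.png')
E
```

```text
pose [0.514  0.1263 0.1922] -174.6 t 29.27 gap 0.0205 F [-0.   0.2 -2.6] ->  [0.0, 0.0, 0.0] spin 0
block [ 0.7159 -0.0675  0.0463  0.0177] ang 73.7 area 244.0 px (120, 316, 40, 17)
block [ 0.696  -0.2088  0.038   0.026 ] ang -84.6 area 434.0 px (0, 289, 33, 20)
block [ 0.5927 -0.0133  0.0778  0.0438] ang -72.9 area 2566.0 px (142, 207, 80, 49)
   bore 0.5939 -0.0142 r 0.0103
block [0.4621 0.2881 0.055  0.0044] ang 5.0 area 186.0 px (483, 107, 14, 58)
block [0.4241 0.3673 0.0615 0.0591] ang -85.2 area 4116.5 px (543, 70, 81, 66)
   bore 0.4241 0.3682 r 0.0114
block [ 0.4475 -0.0227  0.0605  0.0441] ang -18.9 area 3115.5 px (135, 48, 62, 80)
   bore 0.4464 -0.0174 r 0.0054
   bore 0.4476 -0.0238 r 0.0102
block [0.4444 0.119  0.0899 0.0419] ang -0.9 area 4326.5 px (292, 46, 54, 104)
   bore 0.4437 0.1187 r 0.0098
block [0.4006 0.2831 0.0559 0.0044] ang 5.3 area 227.0 px (495, 34, 15, 67)
  return _methods._mean(a, axis=axis, dtype=dtype,
  ret = ret.dtype.type(ret / rcount)
```

>>> {"fn": "play_rows", "kwargs": {"motion": [[-0.8,[20,0,15],0],[-0.8,[45,0,45],0],[-0.8,[62,-1,75],0],[-0.8,[69,-1,93],0],[-0.8,[69,-1,96],0]]}}

```text
time_s: 29.95
eef_pos: [0.4461, 0.1156, 0.0947]
orientation: [-179.9, -0.1, -174.9]
ft_force: [0.9, 0.6, -2.4]
finger_gap: 0.0203
grasp_force: 49.6
```

>>> {"fn": "play_rows", "kwargs": {"motion": [[-0.8,[0,0,3],0],[-0.8,[0,0,8],0],[-0.8,[0,0,13],0],[-0.8,[0,0,18],0],[-0.8,[0,0,22],0]]}}

```text
time_s: 30.58
eef_pos: [0.4501, 0.1213, 0.0773]
orientation: [179.8, 0.5, -174.8]
ft_force: [-3.8, 4.3, 57.9]
finger_gap: 0.0207
grasp_force: 60.3
```

>>> {"fn": "play_rows", "kwargs": {"motion": [[-0.8,[0,0,2],0],[-0.8,[0,0,4],0],[-0.8,[0,0,4],0]]}}

```text
time_s: 30.95
eef_pos: [0.4469, 0.1176, 0.0699]
orientation: [180.0, 0.1, -174.8]
ft_force: [0.2, 1.9, -1.0]
finger_gap: 0.0199
grasp_force: 54.4
```

>>> {"fn": "play_rows", "kwargs": {"motion": [[-0.8,[0,0,3],0],[-0.8,[0,0,6],0],[-0.8,[0,0,6],0]]}}

```text
time_s: 31.32
eef_pos: [0.4458, 0.1166, 0.0629]
orientation: [-180.0, -0.1, -174.8]
ft_force: [0.0, 1.0, -2.3]
finger_gap: 0.0201
grasp_force: 54.3
```

>>> {"fn": "play_rows", "kwargs": {"motion": [[-0.8,[0,0,3],0],[-0.8,[0,0,6],0],[-0.8,[0,0,6],0]]}}

```text
time_s: 31.7
eef_pos: [0.446, 0.1167, 0.0572]
orientation: [-180.0, -0.1, -174.8]
ft_force: [0.8, -0.6, -3.1]
finger_gap: 0.0206
grasp_force: 54.5
```

>>> {"fn": "play_rows", "kwargs": {"motion": [[-0.8,[0,0,2],0],[-0.8,[0,0,4],0],[-0.8,[0,0,4],0]]}}

```text
time_s: 32.08
eef_pos: [0.4463, 0.1169, 0.0537]
orientation: [-180.0, -0.0, -174.8]
ft_force: [-1.8, -1.9, 3.1]
finger_gap: 0.02
grasp_force: 55.4
```

>>> {"fn": "play_rows", "kwargs": {"motion": [[-0.8,[0,0,2],0],[-0.8,[0,0,3],0],[-0.8,[0,0,3],0]]}}

```text
time_s: 32.45
eef_pos: [0.4472, 0.1174, 0.0531]
orientation: [-179.9, 0.2, -174.8]
ft_force: [-9.8, -8.1, 46.7]
finger_gap: 0.0207
grasp_force: 60.6
```

The pin is home to the collar, so the 90 block is good. Return the gauge to its socket.

>>> {"fn": "play_rows", "kwargs": {"motion": [[-0.8,[0,0,-4],0],[-0.8,[0,0,-12],0],[-0.8,[0,0,-45],0],[-0.8,[0,0,-95],0],[-0.8,[0,0,-143],0]]}}

```text
time_s: 33.08
eef_pos: [0.446, 0.1173, 0.195]
orientation: [180.0, -0.0, -174.8]
ft_force: [1.5, 0.4, -3.6]
finger_gap: 0.0205
grasp_force: 54.6
```

>>> {"fn": "play_rows", "kwargs": {"motion": [[-0.8,[0,50,0],0],[-0.8,[-1,110,0],0],[-0.8,[-1,170,0],0],[-0.8,[-2,225,0],0],[-0.8,[-2,255.5,0],0]]}}

```text
time_s: 33.7
eef_pos: [0.424, 0.375, 0.1936]
orientation: [179.9, -0.1, -174.7]
ft_force: [0.1, -1.2, -2.2]
finger_gap: 0.0205
grasp_force: 54.6
```

>>> {"fn": "play_rows", "kwargs": {"motion": [[-0.8,[0,0,15],0],[-0.8,[0,0,40],0],[-0.8,[0,0,55],0],[-0.8,[0,0,55],0]]}}

```text
time_s: 34.2
eef_pos: [0.4252, 0.3702, 0.1373]
orientation: [-179.9, -0.1, -174.9]
ft_force: [0.3, -0.7, -1.7]
finger_gap: 0.0202
grasp_force: 54.6
```

```bash
python3 - <<'E'
from h import *
to(.4245,.3715,.085,-174.85)
im=snap('wrist','w14.png'); print(px(im,get_obs()['eef_pos']))
E
```

```text
pose [0.4252 0.3702 0.1373] -174.88 t 34.2 gap 0.0202 F [ 0.3 -0.7 -1.7] ->  [0.6, 1.4, 52.3] spin -0.0006
[319.41683326 242.15319309]
```

View pics/w14.png

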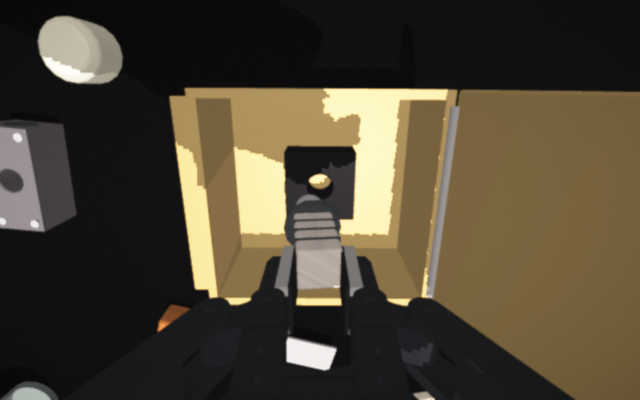

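View: socket mouth at (320,182), held gauge at (315,240), seemingly leaning a little to the left; I check this with depth.

```bash
python3 - <<'E'
from h import *
o=get_obs(); im=snap('wrist'); P=cloud(im); R=Ro.from_euler('xyz',o['orientation'],degrees=True).as_matrix()
L=(P-np.array(o['eef_pos']))@R*1000  # tool coords mm
g=cv2.cvtColor(im['color'],cv2.COLOR_RGB2GRAY)
for v in range(195,292,5):
    r=[(u,*L[v,u].round(1).tolist()) for u in range(280,352) if im['depth'][v,u]>0 and abs(L[v,u,0])<35 and -45<L[v,u,2]<50]
    if r: a=np.array(r); print(v,'u',a[0,0],a[-1,0],'y',a[0,2],a[-1,2],'x',np.median(a[:,1]).round(1),'z',np.median(a[:,3]).round(1))
E
```

```text
195 u 305.0 314.0 y -8.6 -2.7 x 14.9 z 36.9
200 u 298.0 320.0 y -13.3 1.3 x 20.8 z 10.3
205 u 295.0 330.0 y -13.2 6.9 x 18.8 z 7.4
210 u 291.0 335.0 y -15.4 10.0 x 15.7 z 7.5
215 u 286.0 338.0 y -18.6 11.6 x 14.6 z 2.8
220 u 285.0 339.0 y -19.1 12.2 x 14.4 z -4.1
225 u 284.0 340.0 y -19.7 13.0 x 13.7 z -9.1
230 u 284.0 339.0 y -19.8 12.5 x 13.5 z -15.0
235 u 286.0 338.0 y -18.7 11.9 x 13.1 z -19.9
240 u 288.0 340.0 y -17.6 10.7 x 12.8 z -25.0
245 u 293.0 340.0 y -14.9 10.4 x 12.4 z -29.4
250 u 283.0 351.0 y -16.2 15.4 x 11.7 z -32.9
255 u 282.0 351.0 y -16.0 14.9 x 10.1 z -34.6
260 u 280.0 351.0 y -16.4 14.6 x 7.5 z -34.7
265 u 280.0 351.0 y -16.1 14.2 x 4.6 z -34.1
270 u 295.0 342.0 y -9.8 10.5 x 1.8 z -33.8
275 u 295.0 342.0 y -9.9 10.5 x -1.2 z -33.3
280 u 295.0 342.0 y -9.9 10.5 x -4.0 z -33.2
285 u 295.0 341.0 y -10.0 10.4 x -6.7 z -33.2
290 u 296.0 342.0 y -9.9 10.5 x -5.0 z -39.6
```

The gauge leans about 0.12 rad in the grip (it came from the edge contact on the 90 block), so the tip sits about (+7, −7) mm from the TCP. I'll compensate for that at the socket.

>>> {"fn": "play_rows", "kwargs": {"motion": [[-0.8,[-5.5,7.5,15],0],[-0.8,[-5.5,7.5,35],0],[-0.8,[-5.5,7.5,48],0],[-0.8,[-5.5,7.5,50],0]]}}

```text
time_s: 34.8
eef_pos: [0.4295, 0.3789, 0.087]
orientation: [-179.9, -0.1, -174.8]
ft_force: [0.3, -0.1, -2.1]
finger_gap: 0.0203
grasp_force: 54.6
```

>>> {"fn": "play_rows", "kwargs": {"motion": [[-0.8,[0,0,3],0],[-0.8,[0,0,6],0],[-0.8,[0,0,9],0],[-0.8,[0,0,9],0]]}}

```text
time_s: 35.3
eef_pos: [0.4302, 0.3795, 0.0795]
orientation: [-180.0, 0.0, -174.8]
ft_force: [0.1, -0.1, -2.3]
finger_gap: 0.0205
grasp_force: 54.6
```

>>> {"fn": "play_rows", "kwargs": {"motion": [[-0.8,[0,0,2],0],[-0.8,[0,0,4],0],[-0.8,[0,0,4],0]]}}

```text
time_s: 35.67
eef_pos: [0.4301, 0.3796, 0.0754]
orientation: [-180.0, -0.0, -174.8]
ft_force: [0.1, -0.2, -2.5]
finger_gap: 0.0201
grasp_force: 54.6
```

>>> {"fn": "play_rows", "kwargs": {"motion": [[-0.8,[0,0,2],0],[-0.8,[0,0,4],0],[-0.8,[0,0,5],0]]}}

```text
time_s: 36.05
eef_pos: [0.4301, 0.3795, 0.0704]
orientation: [-180.0, -0.0, -174.8]
ft_force: [-0.8, -0.4, -1.0]
finger_gap: 0.0206
grasp_force: 54.8
```

>>> {"fn": "play_rows", "kwargs": {"motion": [[-0.8,[1,-1,2],0],[-0.8,[1,-1,4],0],[-0.8,[1,-1,5],0]]}}

```text
time_s: 36.42
eef_pos: [0.4293, 0.3786, 0.0655]
orientation: [180.0, -0.0, -174.8]
ft_force: [-0.3, -0.4, -2.2]
finger_gap: 0.0204
grasp_force: 54.6
```

>>> {"fn": "play_rows", "kwargs": {"motion": [[-0.8,[1,-1,2],0],[-0.8,[1,-1,4],0],[-0.8,[1,-1,5],0]]}}

```text
time_s: 36.8
eef_pos: [0.4284, 0.3774, 0.0604]
orientation: [-180.0, -0.0, -174.8]
ft_force: [-0.3, -0.1, -2.2]
finger_gap: 0.0205
grasp_force: 54.6
```

>>> {"fn": "play_rows", "kwargs": {"motion": [[-0.8,[1,-1.5,2],0],[-0.8,[1.5,-2,4],0],[-0.8,[1.5,-2,5],0]]}}

```text
time_s: 37.17
eef_pos: [0.4273, 0.3757, 0.0557]
orientation: [180.0, 0.0, -174.8]
ft_force: [0.6, 1.3, -1.1]
finger_gap: 0.0205
grasp_force: 54.5
```

>>> {"fn": "play_rows", "kwargs": {"motion": [[-0.8,[1,-1.5,2],0],[-0.8,[1.5,-2,3],0],[-0.8,[1.5,-2,3],0]]}}

```text
time_s: 37.55
eef_pos: [0.4265, 0.3748, 0.0532]
orientation: [179.8, 0.1, -174.8]
ft_force: [3.1, 5.3, -0.6]
finger_gap: 0.0203
grasp_force: 53.7
```

>>> {"fn": "play_rows", "kwargs": {"motion": [[-0.3,[0,0,0],0],[0,[0,0,0],0],[0.6,[0,0,0],0],[1,[0,0,0],0],[1,[0,0,0],0]]}}

```text
time_s: 38.17
eef_pos: [0.4257, 0.3732, 0.0526]
orientation: [-180.0, -0.0, -174.8]
ft_force: [-0.2, 0.0, 0.6]
finger_gap: 0.0855
grasp_force: 0.0
```

>>> {"fn": "play_rows", "kwargs": {"motion": [[1,[0,0,-40],0],[1,[0,0,-85],0],[1,[0,0,-130],0],[1,[0,0,-175],0],[1,[0,0,-200],0]]}}

```text
time_s: 38.8
eef_pos: [0.4258, 0.3739, 0.2551]
orientation: [179.9, 0.1, -174.8]
ft_force: [0.8, -0.2, -1.3]
finger_gap: 0.0856
grasp_force: 0.0
```

```bash
python3 - <<'E'
from h import *
to(); im=snap('wrist'); P=cloud(im)
m=(im['depth']>0)&(P[...,2]>.07)&(P[...,2]<.1)&(abs(P[...,0]-.4236)<.03)&(abs(P[...,1]-.3706)<.03); q=P[m]
print(len(q),np.percentile(q,[2,50,98],axis=0).round(4).tolist(),cv2.minAreaRect(q[:,:2].astype(np.float32)))
f=np.linalg.lstsq(np.c_[q[:,:2]-q[:,:2].mean(0),np.ones(len(q))],q[:,2],rcond=None)[0]; print('tilt of top',f)
t=(im['depth']>0)&(P[...,2]>.035)&(P[...,2]<.05)&(abs(P[...,0]-.4236)<.022)&(abs(P[...,1]-.3706)<.022); print('collar z',np.percentile(P[t][:,2],[10,50,90]))
E
```

```text
pose [0.4258 0.3739 0.2551] -174.83 t 38.8 gap 0.0856 F [ 0.8 -0.2 -1.3] ->  [0.0, 0.0, 0.0] spin 0
456 [[0.4115, 0.3606, 0.0726], [0.4212, 0.3715, 0.0825], [0.433, 0.382, 0.0843]] ((0.42245063185691833, 0.37134310603141785), (0.02174997143447399, 0.02164165861904621), 4.980707168579102)
tilt of top [0.15407896 0.03341357 0.08185488]
collar z [0.03596688 0.03717461 0.04098737]
```

The gauge is seated (top at 0.0825, on centre). Now the 60 block: go over it and look.

>>> {"fn": "play_rows", "kwargs": {"motion": [[1,[2,-50,5],0.05],[1,[4,-110,10],0.14],[1,[6,-170,20],0.23],[1,[8,-230,30],0.32],[1,[10,-290,40],0.42]]}}

```text
time_s: 39.48
eef_pos: [0.4417, 0.0814, 0.2123]
orientation: [-180.0, 0.0, 160.9]
ft_force: [1.0, -0.0, 0.0]
finger_gap: 0.0854
grasp_force: 0.0
```

>>> {"fn": "play_rows", "kwargs": {"motion": [[1,[20,-45,10],0],[1,[40,-80,20],0],[1,[47,-98,20],0],[1,[47,-98,20],0]]}}

```text
time_s: 39.98
eef_pos: [0.3648, 0.0047, 0.1924]
orientation: [-179.9, 0.0, 160.9]
ft_force: [0.9, 0.1, 1.0]
finger_gap: 0.0853
grasp_force: 0.0
```

```bash
python3 - <<'E'
from blk import *
im,P=look(); to(.4475,-.023,.012,161)
E
```

```text
pose [0.3648 0.0047 0.1924] 160.94 t 39.98 gap 0.0853 F [0.9 0.1 1. ] ->  [0.0, 0.0, 0.0] spin 0
block [ 0.4578 -0.4092  0.0703  0.0179] ang 0.5 area 535.0 px (4, 326, 41, 45)
block [ 0.4092 -0.363   0.0911  0.0045] ang -89.0 area 159.0 px (3, 295, 65, 25)
block [0.561  0.029  0.0752 0.0467] ang -72.3 area 1729.5 px (357, 290, 62, 56)
   bore 0.563 0.0296 r 0.0104
block [ 0.4399 -0.2916  0.0694  0.0466] ang 2.2 area 470.5 px (69, 283, 64, 48)
block [ 0.4461 -0.0235  0.0623  0.0419] ang -19.0 area 1853.5 px (299, 223, 40, 52)
   bore 0.449 -0.0239 r 0.0101
   bore 0.4428 -0.0212 r 0.0052
block [0.4398 0.1097 0.0918 0.0431] ang -0.7 area 3270.5 px (408, 161, 57, 89)
   bore 0.4408 0.11 r 0.0106
block [0.4666 0.2896 0.0515 0.0095] ang 3.4 area 357.5 px (611, 154, 15, 46)
block [ 0.2672 -0.2863  0.0522  0.0131] ang 9.3 area 454.5 px (0, 151, 38, 49)
block [0.4052 0.2845 0.0543 0.0092] ang 4.3 area 449.5 px (601, 93, 17, 53)
block [0.3326 0.1662 0.0366 0.0361] ang 80.6 area 1250.0 px (452, 64, 41, 43)
block [0.3593 0.2949 0.0377 0.0217] ang -85.1 area 293.5 px (597, 46, 43, 40)
pose [0.3659 0.0057 0.1928] 161.0 t 40.02 gap 0.0851 F [ 0.6 -0.2 -0. ] ->  [-86.5, -0.5, 180.8] spin 0.0001
  return _methods._mean(a, axis=axis, dtype=dtype,
  ret = ret.dtype.type(ret / rcount)
```

The 75 block was knocked to (0.561, 0.029), already after its gauging. Take the 60 block.

>>> {"fn": "play_rows", "kwargs": {"motion": [[1,[-35,0,20],0],[1,[-70,0,60],0],[1,[-86,-0.5,110],0],[1,[-86,-0.5,155],0],[1,[-86,-0.5,180],0]]}}

```text
time_s: 40.65
eef_pos: [0.4469, -0.0205, 0.01]
orientation: [180.0, -0.2, 161.2]
ft_force: [0.2, -0.2, 0.6]
finger_gap: 0.0853
grasp_force: 0.0
```

>>> {"fn": "play_rows", "kwargs": {"motion": [[0.6,[0,0,0],0],[0.2,[0,0,0],0],[-0.1,[0,0,0],0],[-0.3,[0,0,0],0],[-0.3,[0,0,0],0]], "newtons": 50}}

```text
time_s: 41.28
eef_pos: [0.4481, -0.0219, 0.0142]
orientation: [180.0, 0.2, 161.1]
ft_force: [-1.3, 1.4, 7.1]
finger_gap: 0.0387
grasp_force: 49.3
```

>>> {"fn": "play_rows", "kwargs": {"motion": [[-0.3,[0,0,0],0],[-0.3,[0,0,-15],0],[-0.3,[0,0,-50],0],[-0.3,[0,0,-95],0],[-0.3,[0,0,-130],0]]}}

```text
time_s: 41.9
eef_pos: [0.4471, -0.022, 0.1455]
orientation: [180.0, 0.1, 161.1]
ft_force: [-0.3, -1.4, -1.5]
finger_gap: 0.038
grasp_force: 50.4
```

```bash
python3 - <<'E'
from h import *
# bin frame: centre (.5035,-.344) yaw 1.3; block 60 at bin x=-45
c=np.array([.5035,-.344])+.045*np.array([-np.cos(np.radians(1.3)),-np.sin(np.radians(1.3))])
to(c[0],c[1],.142,181.3)
im=snap('top'); P=cloud(im)
for n,(u0,u1,v0,v1),lo,hi in(('binrim',(415,475,165,240),.05,.068),('binfloor',(415,475,165,240),-.002,.012),('trayrim',(365,420,155,268),.015,.03),('trayfloor',(365,420,155,268),-.002,.012)):
    q=P[v0:v1,u0:u1].reshape(-1,3); d=im['depth'][v0:v1,u0:u1].ravel()>0
    q=q[d&(q[:,2]>lo)&(q[:,2]<hi)]; print(n,len(q),np.percentile(q,[1,50,99],axis=0).round(3).tolist() if len(q) else '')
E
```

```text
pose [ 0.4471 -0.022   0.1455] 161.12 t 41.9 gap 0.038 F [-0.3 -1.4 -1.5] ->  [-115.3, -301.9, 3.5] spin -0.3522
binrim 492 [[0.408, -0.413, 0.05], [0.499, -0.357, 0.059], [0.599, -0.271, 0.065]]
binfloor 3104 [[0.393, -0.448, -0.002], [0.505, -0.352, 0.004], [0.625, -0.265, 0.011]]
trayrim 309 [[0.343, -0.26, 0.015], [0.562, -0.252, 0.021], [0.63, -0.13, 0.027]]
trayfloor 2975 [[0.344, -0.275, -0.002], [0.547, -0.215, 0.004], [0.655, -0.108, 0.011]]
```

>>> {"fn": "play_rows", "kwargs": {"motion": [[-0.3,[-18,-45,0],-0.05],[-0.3,[-38,-98,0],-0.11],[-0.3,[-59,-155,0],-0.18],[-0.3,[-81,-212,0],-0.25],[-0.3,[-100,-262,0],-0.31]]}}

```text
time_s: 42.58
eef_pos: [0.4561, -0.3053, 0.1439]
orientation: [-180.0, 0.0, 178.9]
ft_force: [1.3, -0.0, -0.7]
finger_gap: 0.0379
grasp_force: 50.4
```

```bash
python3 - <<'E'
from h import *
to(.4585,-.343,.14,181.3)
E
```

```text
pose [ 0.4561 -0.3053  0.1439] 178.89 t 42.58 gap 0.0379 F [ 1.3 -0.  -0.7] ->  [-3.1, -37.7, 3.9] spin -0.042
```

>>> {"fn": "play_rows", "kwargs": {"motion": [[-0.3,[-1,-20,0],-0.04],[-0.3,[-2,-36,0],-0.04],[-0.3,[-2,-37,15],-0.04],[-0.3,[-2,-37,45],-0.04],[-0.3,[-2,-37,65],-0.04]]}}

```text
time_s: 43.2
eef_pos: [0.4573, -0.338, 0.076]
orientation: [179.9, -0.1, -178.8]
ft_force: [0.1, 0.4, -1.8]
finger_gap: 0.0384
grasp_force: 50.4
```

>>> {"fn": "play_rows", "kwargs": {"motion": [[-0.3,[0,0,20],0],[-0.3,[0,0,40],0],[-0.3,[0,0,54],0],[-0.3,[0,0,54],0]]}}

```text
time_s: 43.7
eef_pos: [0.4573, -0.3393, 0.0226]
orientation: [179.9, -0.1, -178.8]
ft_force: [0.1, -0.5, -1.7]
finger_gap: 0.0382
grasp_force: 50.5
```

>>> {"fn": "play_rows", "kwargs": {"motion": [[0,[0,0,0],0],[0.3,[0,0,0],0],[0.5,[0,0,-5],0],[0.7,[0,0,-30],0],[1,[0,0,-70],0]]}}

```text
time_s: 44.32
eef_pos: [0.4572, -0.3393, 0.0941]
orientation: [179.9, -0.1, -178.8]
ft_force: [-0.9, -1.0, 0.6]
finger_gap: 0.0853
grasp_force: 0.0
```

>>> {"fn": "play_rows", "kwargs": {"motion": [[1,[0,0,-40],0],[1,[0,0,-80],0],[1,[0,0,-110],0]]}}

```text
time_s: 44.7
eef_pos: [0.4584, -0.3395, 0.2062]
orientation: [-179.9, 0.1, -178.8]
ft_force: [0.5, -0.2, -1.4]
finger_gap: 0.0855
grasp_force: 0.0
```

```bash
python3 - <<'E'
from blk import *
im,P=look(); to(.561,.029,.19,107.7)
E
```

```text
pose [ 0.4584 -0.3395  0.2062] -178.83 t 44.7 gap 0.0855 F [ 0.5 -0.2 -1.4] ->  [0.0, 0.0, 0.0] spin 0
block [ 0.7047 -0.2321  0.071   0.0394] ang -81.0 area 548.0 px (371, 342, 55, 29)
block [ 0.5942 -0.3411  0.1305  0.0082] ang -88.8 area 465.5 px (260, 278, 111, 7)
block [0.5671 0.0109 0.0464 0.0458] ang 18.2 area 1163.5 px (598, 245, 42, 42)
block [ 0.4584 -0.3392  0.0614  0.0426] ang 1.1 area 2096.5 px (299, 140, 41, 58)
   bore 0.4629 -0.34 r 0.01
block [ 0.5179 -0.5901  0.2164  0.0114] ang 0.6 area 1223.5 px (62, 117, 50, 184)
pose [ 0.4601 -0.3398  0.2097] -178.82 t 44.75 gap 0.0854 F [ 2.1 -0.   3.1] ->  [-108.5, 366.7, 19.7] spin 1.2824
```

>>> {"fn": "play_rows", "kwargs": {"motion": [[1,[-14,48,0],0.15],[1,[-30,105,0],0.33],[1,[-47,160,5],0.51],[1,[-63,215,10],0.69],[1,[-80,270,15],0.87]]}}

```text
time_s: 45.38
eef_pos: [0.5328, -0.0663, 0.1891]
orientation: [180.0, 0.1, 131.0]
ft_force: [0.1, -1.2, -0.8]
finger_gap: 0.0854
grasp_force: 0.0
```

```bash
python3 - <<'E'
from h import *
to(.561,.029,.19,107.7)
E
```

```text
pose [ 0.5328 -0.0663  0.1891] 130.95 t 45.38 gap 0.0854 F [ 0.1 -1.2 -0.8] ->  [53.5, 83.8, -0.9] spin 0.4058
```

>>> {"fn": "play_rows", "kwargs": {"motion": [[1,[15,24,0],0.15],[1,[35,55,0],0.3],[1,[52,82,0],0.406],[1,[52,82,0],0.406],[1,[52,82,0],0.406]]}}

```text
time_s: 46.0
eef_pos: [0.5595, 0.0246, 0.1887]
orientation: [-180.0, 0.0, 108.1]
ft_force: [-0.2, -0.8, 0.7]
finger_gap: 0.0855
grasp_force: 0.0
```

```bash
python3 - <<'E'
from blk import *
im,P=look()
E
```

```text
pose [0.5595 0.0246 0.1887] 108.11 t 46.0 gap 0.0855 F [-0.2 -0.8  0.7] ->  [0.0, 0.0, 0.0] spin 0
block [ 0.2827 -0.3103  0.0677  0.0395] ang -79.0 area 476.5 px (0, 334, 39, 46)
block [ 0.8703 -0.0547  0.0251  0.0139] ang -88.8 area 153.5 px (541, 307, 17, 19)
block [0.7615 0.039  0.0507 0.0214] ang 74.4 area 356.5 px (483, 197, 38, 39)
block [0.7151 0.0496 0.0493 0.0153] ang 77.8 area 198.0 px (459, 180, 33, 40)
block [0.8627 0.0406 0.161  0.0189] ang 85.9 area 1043.5 px (549, 177, 91, 129)
block [0.5634 0.0303 0.0747 0.042 ] ang -72.2 area 3002.0 px (303, 132, 43, 74)
   bore 0.5639 0.0146 r 0.0249
block [0.4415 0.1106 0.091  0.0419] ang -0.6 area 5237.5 px (166, 1, 111, 84)
   bore 0.4411 0.1106 r 0.0105
  return _methods._mean(a, axis=axis, dtype=dtype,
  ret = ret.dtype.type(ret / rcount)
```

>>> {"fn": "play_rows", "kwargs": {"motion": [[1,[4,5.5,35],0],[1,[4,5.5,80],0],[1,[4,5.5,125],0],[1,[4,5.5,162],0],[1,[4,5.5,177],0]]}}

```text
time_s: 46.68
eef_pos: [0.5624, 0.0289, 0.0097]
orientation: [-179.8, -0.0, 108.0]
ft_force: [0.8, -0.3, 0.0]
finger_gap: 0.0856
grasp_force: 0.0
```

>>> {"fn": "play_rows", "kwargs": {"motion": [[0.6,[0,0,0],0],[0.2,[0,0,0],0],[-0.1,[0,0,0],0],[-0.3,[0,0,0],0],[-0.3,[0,0,0],0]]}}

```text
time_s: 47.3
eef_pos: [0.5648, 0.0306, 0.0136]
orientation: [179.9, 0.1, 108.0]
ft_force: [-2.3, -1.0, 8.0]
finger_gap: 0.039
grasp_force: 49.5
```

>>> {"fn": "play_rows", "kwargs": {"motion": [[-0.3,[0,0,0],0],[-0.3,[0,0,-15],0],[-0.3,[0,0,-50],0],[-0.3,[0,0,-95],0],[-0.3,[0,0,-130],0]]}}

```text
time_s: 47.92
eef_pos: [0.5641, 0.031, 0.1447]
orientation: [179.9, 0.0, 108.1]
ft_force: [0.5, -0.5, -2.4]
finger_gap: 0.0388
grasp_force: 50.8
```

>>> {"fn": "play_rows", "kwargs": {"motion": [[-0.3,[-45,-17,0],-0.15],[-0.3,[-95,-36,0],-0.33],[-0.3,[-145,-55,0],-0.51],[-0.3,[-195,-74,0],-0.69],[-0.3,[-245,-93,0],-0.87]]}}

```text
time_s: 48.55
eef_pos: [0.551, -0.233, 0.1431]
orientation: [-180.0, 0.1, 158.2]
ft_force: [1.1, 0.1, -2.3]
finger_gap: 0.0388
grasp_force: 50.9
```

```bash
python3 - <<'E'
from h import *
to(.5455,-.341,.142,181.3)
E
```

```text
pose [ 0.551  -0.233   0.1431] 158.24 t 48.55 gap 0.0388 F [ 1.1  0.1 -2.3] ->  [-34.9, -102.4, 1.1] spin -0.4026
```

>>> {"fn": "play_rows", "kwargs": {"motion": [[-0.3,[-15,-45,0],-0.15],[-0.3,[-30,-88,0],-0.3],[-0.3,[-34,-100,0],-0.4],[-0.3,[-34,-100,0],-0.4],[-0.3,[-34,-100,0],-0.4]]}}

```text
time_s: 49.18
eef_pos: [0.5454, -0.3352, 0.1425]
orientation: [180.0, 0.0, -179.2]
ft_force: [0.8, 0.6, -1.4]
finger_gap: 0.0389
grasp_force: 50.9
```

```bash
python3 - <<'E'
from h import *
to(.5455,-.341,.022,181.3)
E
```

```text
pose [ 0.5454 -0.3352  0.1425] -179.23 t 49.17 gap 0.0389 F [ 0.8  0.6 -1.4] ->  [-0.0, -5.8, 120.5] spin -0.0093
```

>>> {"fn": "play_rows", "kwargs": {"motion": [[-0.3,[0,-5,25],0],[-0.3,[0,-5,60],0],[-0.3,[0,-5,95],0],[-0.3,[0,-5,115],0],[-0.3,[0,-5,120],0]]}}

```text
time_s: 49.8
eef_pos: [0.5444, -0.3408, 0.02]
orientation: [179.9, -0.1, -179.2]
ft_force: [-0.6, -0.4, -1.3]
finger_gap: 0.0387
grasp_force: 50.9
```

>>> {"fn": "play_rows", "kwargs": {"motion": [[0,[0,0,0],0],[0.3,[0,0,0],0],[0.5,[0,0,-5],0],[0.7,[0,0,-30],0],[1,[0,0,-70],0]]}}

```text
time_s: 50.42
eef_pos: [0.5445, -0.3415, 0.0922]
orientation: [180.0, -0.1, -179.2]
ft_force: [0.9, 0.1, 0.2]
finger_gap: 0.0851
grasp_force: 0.0
```

>>> {"fn": "play_rows", "kwargs": {"motion": [[1,[0,0,-40],0],[1,[0,0,-80],0],[1,[5,20,-110],0],[1,[15,70,-115],0],[1,[27,125,-115],0]]}}

```text
time_s: 51.05
eef_pos: [0.5167, -0.2158, 0.2082]
orientation: [-179.9, 0.1, -179.3]
ft_force: [-0.3, 0.6, 0.6]
finger_gap: 0.0856
grasp_force: 0.0
```

>>> {"fn": "play_rows", "kwargs": {"motion": [[1,[13,60,0],0],[1,[26,120,0],0],[1,[39,180,0],0],[1,[52,240,0],0],[1,[65,300,0],0]]}}

```text
time_s: 51.68
eef_pos: [0.4466, 0.084, 0.2076]
orientation: [-180.0, 0.1, -179.2]
ft_force: [2.4, 0.4, -0.2]
finger_gap: 0.0857
grasp_force: 0.0
```

>>> {"fn": "play_rows", "kwargs": {"motion": [[1,[6,28,0],0.024],[1,[6,28,0],0.024],[1,[6,28,0],0.024]]}}

```text
time_s: 52.05
eef_pos: [0.441, 0.1094, 0.2069]
orientation: [-180.0, 0.0, 179.4]
ft_force: [0.7, -0.3, -0.3]
finger_gap: 0.0852
grasp_force: 0.0
```

```bash
python3 - <<'E'
from blk import *
im,P=look(); to(.4415,.1106,.012,179.4)
t=snap('top'); Q=cloud(t)
q=Q[165:240,415:475].reshape(-1,3); q=q[(abs(q[:,2]-.046)<.006)&(abs(q[:,1]+.342)<.05)]; print('in bin',len(q),np.percentile(q,[2,50,98],axis=0).round(3).tolist())
E
```

```text
pose [0.441  0.1094 0.2069] 179.43 t 52.05 gap 0.0852 F [ 0.7 -0.3 -0.3] ->  [0.0, 0.0, 0.0] spin 0
block [0.4912 0.4015 0.1117 0.0374] ang -73.1 area 484.5 px (533, 181, 107, 41)
block [0.4399 0.1104 0.0892 0.042 ] ang -0.6 area 3220.5 px (299, 125, 42, 84)
   bore 0.4407 0.1104 r 0.0105
   bore 0.4057 0.1108 r 0.0206
block [0.4231 0.3674 0.0613 0.0599] ang -85.3 area 2386.0 px (537, 118, 68, 63)
   bore 0.4085 0.3624 r 0.0114
block [0.3341 0.1681 0.0369 0.0366] ang 89.4 area 1227.5 px (360, 37, 40, 43)
pose [0.4411 0.1089 0.2068] 179.37 t 52.1 gap 0.0856 F [-0.1  0.1  0. ] ->  [-0.4, 1.7, 194.8] spin -0.0006
in bin 576 [[0.43, -0.361, 0.041], [0.518, -0.341, 0.045], [0.593, -0.319, 0.051]]
```

>>> {"fn": "play_rows", "kwargs": {"motion": [[1,[0,1.5,40],0],[1,[0,1.5,90],0],[1,[0,1.5,140],0],[1,[0,1.5,180],0],[1,[0,1.5,195],0]]}}

```text
time_s: 52.78
eef_pos: [0.4398, 0.1102, 0.0097]
orientation: [-179.9, -0.2, 179.4]
ft_force: [0.4, -0.6, 0.5]
finger_gap: 0.0852
grasp_force: 0.0
```

>>> {"fn": "play_rows", "kwargs": {"motion": [[0.6,[0,0,0],0],[0.2,[0,0,0],0],[-0.1,[0,0,0],0],[-0.3,[0,0,0],0],[-0.3,[0,0,0],0]]}}

```text
time_s: 53.4
eef_pos: [0.4419, 0.1116, 0.0133]
orientation: [-180.0, 0.2, 179.4]
ft_force: [-1.6, -1.4, 11.8]
finger_gap: 0.0395
grasp_force: 48.8
```

>>> {"fn": "play_rows", "kwargs": {"motion": [[-0.3,[0,0,0],0],[-0.3,[0,0,-15],0],[-0.3,[0,0,-50],0],[-0.3,[0,0,-90],0],[-0.3,[0,0,-110],0]]}}

```text
time_s: 54.02
eef_pos: [0.4413, 0.1121, 0.1246]
orientation: [180.0, 0.2, 179.4]
ft_force: [0.8, 0.5, -3.0]
finger_gap: 0.039
grasp_force: 50.8
```

>>> {"fn": "play_rows", "kwargs": {"motion": [[-0.3,[-6,-45,0],0],[-0.3,[-13,-102,0],0],[-0.3,[-21,-160,0],0],[-0.3,[-29,-218,0],0],[-0.3,[-37,-275,0],0.012]]}}

```text
time_s: 54.65
eef_pos: [0.475, -0.1659, 0.123]
orientation: [-180.0, 0.1, 178.7]
ft_force: [1.5, 0.7, -1.1]
finger_gap: 0.0389
grasp_force: 50.9
```

>>> {"fn": "play_rows", "kwargs": {"motion": [[-0.3,[-3,-20,0],0],[-0.3,[-4,-28,0],0],[-0.3,[-4,-28,0],0]]}}

```text
time_s: 55.02
eef_pos: [0.4785, -0.1908, 0.1221]
orientation: [180.0, 0.0, 178.8]
ft_force: [-0.6, 1.1, -2.1]
finger_gap: 0.0388
grasp_force: 50.9
```

```bash
python3 - <<'E'
from h import *
to(.4785,-.193,.021,178.7)
E
```

```text
pose [ 0.4785 -0.1908  0.1221] 178.81 t 55.02 gap 0.0388 F [-0.6  1.1 -2.1] ->  [-0.1, -2.2, 101.1] spin 0.0019
```

>>> {"fn": "play_rows", "kwargs": {"motion": [[-0.3,[0,-2,20],0],[-0.3,[0,-2,50],0],[-0.3,[0,-2,80],0],[-0.3,[0,-2,97],0],[-0.3,[0,-2,102.5],0]]}}

```text
time_s: 55.65
eef_pos: [0.4776, -0.1928, 0.0182]
orientation: [180.0, -0.1, 178.8]
ft_force: [-13.9, 2.9, 38.0]
finger_gap: 0.039
grasp_force: 55.5
```

>>> {"fn": "play_rows", "kwargs": {"motion": [[-0.3,[0,0,0],0],[0,[0,0,0],0],[0.2,[0,0,0],0],[0.3,[0,0,-10],0],[0.4,[0,0,-50],0]]}}

```text
time_s: 56.28
eef_pos: [0.4771, -0.1937, 0.0689]
orientation: [179.9, -0.2, 178.8]
ft_force: [0.3, -0.2, 0.0]
finger_gap: 0.0599
grasp_force: 0.0
```

>>> {"fn": "play_rows", "kwargs": {"motion": [[1,[0,0,-50],0],[1,[0,0,-100],0],[1,[0,0,-140],0],[1,[0,0,-140],0],[1,[0,0,-140],0]]}}

```text
time_s: 56.9
eef_pos: [0.4779, -0.1941, 0.2091]
orientation: [-180.0, -0.0, 178.7]
ft_force: [0.1, 0.3, -0.3]
finger_gap: 0.0855
grasp_force: 0.0
```

```bash
python3 - <<'E'
from blk import *
im=snap('top','tend.png'); P=cloud(im)
q=P[150:275,365:420].reshape(-1,3); q=q[(abs(q[:,2]-.045)<.01)&(abs(q[:,0]-.478)<.06)]; print('in tray',len(q),np.percentile(q,[2,50,98],axis=0).round(3).tolist())
hsv=cv2.cvtColor(im['color'],cv2.COLOR_RGB2HSV); H,S,V=[hsv[...,i].astype(int) for i in range(3)]
print('handle',*rects(im,(H<18)&(S>140)&(V>100),.03,50,600,(100,100,500,280)),sep='\n')
s=snap('side'); P=cloud(s); m=(s['depth']>0)&(P[...,2]>.11)&(P[...,2]<.28)&(abs(P[...,0]-.39)<.01)&(P[...,1]>.4)&(P[...,1]<.6); f=np.polyfit(P[m][:,2],P[m][:,1],1); print('lid',1.571+f[0])
m=(s['depth']>0)&(P[...,2]>.0735)&(abs(P[...,0]-.4236)<.016)&(abs(P[...,1]-.3706)<.016)&(P[...,2]<.095); print('gauge top',m.sum(),np.percentile(P[m],[5,50,95],axis=0).round(4).tolist())
m=(s['depth']>0)&(abs(P[...,0]-.61)<.05)&(abs(P[...,1]-.29)<.14)&(P[...,2]<.06); print('blade maxz',np.percentile(P[m][:,2],99.5))
c=im['color'][:,:,::-1][90:290,160:490]; cv2.imwrite('pics/tendc.png',cv2.resize(c,None,fx=2.4,fy=2.4,interpolation=cv2.INTER_CUBIC)); to()
E
```

```text
in tray 233 [[0.431, -0.212, 0.039], [0.456, -0.193, 0.045], [0.519, -0.172, 0.05]]
handle
([0.6018, 0.2584, 0.0869, 0.0296], 79.9, (234, 163, 29, 14))
lid 1.6209472076943299
gauge top 58 [[0.4109, 0.3624, 0.0746], [0.4202, 0.3738, 0.0819], [0.4338, 0.383, 0.0878]]
blade maxz 0.03642111738472458
pose [ 0.4776 -0.1939  0.2082] 178.75 t 57.0 gap 0.0853 F [-0.   0.4  0.8] ->  [0.0, 0.0, 0.0] spin 0
```

View pics/tendc.png

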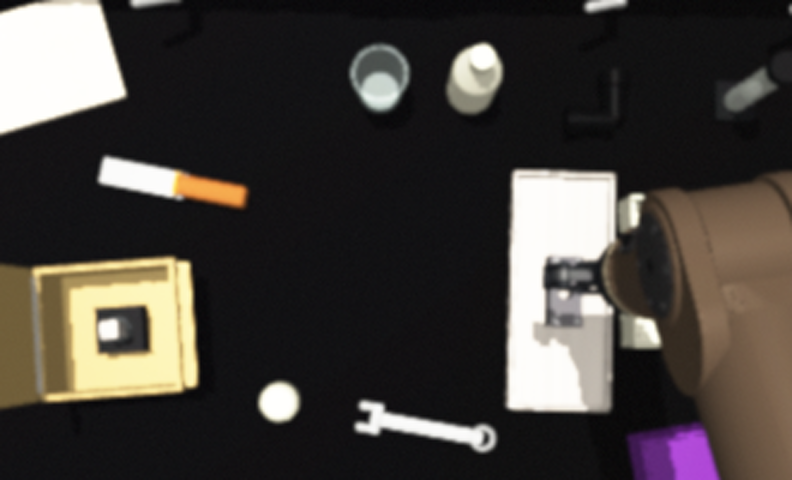

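The last view shows the gauge upright in the case (115,330), the blade flat (175,182), the 90 block in the tray (563,295), and the beaker (380,78) and bottle (475,78) standing. Hand in.

```bash
python3 -c "
from bench import hand_in
print(hand_in())"
```

```text
the job is handed in; nothing more can be done
None
```

The job is handed in; the hand-in gave no verdict, so I can't confirm it passed. By my last checks the lid is open at about 1.62 rad, the blade is flat on the bench, and the gauge is back in its socket. The pin stopped 10 mm down in the 60 mm and 75 mm blocks, so they are in the bin. It went home to its collar in the 90 mm block, which lies in the tray. No 105 mm block was present, and the beaker and bottle are standing.

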